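Charge the sample mill with cane pieces

ROBOT

A 6-joint arm with a two-finger parallel gripper is mounted at the origin on the work surface. World frame = base frame: x ahead of the robot, y to its left, z up, the work surface at z = 0. Lengths are in mm, angles in rad, forces in N, time in s.
With the tool pointing down it reaches from about 275 to 750 mm from the base axis. Payload 10.2 kg.
Tool frame: the origin (TCP) lies at the very end of the fingers, on their centre line; the grasp point (between the pads) lies ctrl.pinch_z behind it (ctrl.pinch_z is the distance from the TCP to the grasp point, in mm); z points along the fingers, y is the direction in which the jaws open and shut (so a half turn about z gives the same grasp; the last joint's range is limited). The gripper opens to 85 mm and grips with 20 to 120 N. Pads are 22 mm wide; open, the fingers measure 114 mm over their backs; the gripper's body (76 mm by 85 mm) begins 54 mm behind the grasp point. The pads swing forward as they close: fully open they stand 13 mm farther back than shut.
Start: joints at [-1.475, 0.313, 1.498, -0, 1.331, -0.223], TCP at [164.536, -498.557, 231.294] pointing down, gripper open.
Joint ranges: [-2.94, 2.94], [-0.97, 2.17], [0.19, 2.56], [-1.23, 4.37], [0.02, 3.11], [-2.88, 2.88]. Speed limits (rad/s): [2.39, 2.39, 3.01, 3.14, 3.14, 3.14].

INTERFACE

Orientations are given as a unit quaternion [w, x, y, z].
In Python, from plant import ctrl gives the robot as it stands.
- The arm moves only by the tool carry_out, never from a script. Its argument "deltas" is a list of rows, each an object with "gripper": the opening in per cent of the stroke, from 0 (shut) to 100 (fully open); "travel": the shift along the world's x, y, z in m, a list of three; "turn": the turn, a rotation vector about the world's x, y, z in degrees, a list of three. In form: [{"gripper": gripper, "travel": [x, y, z], "turn": [wx, wy, wz]}, ...]. A call has 1 to 10 rows; each row is the pose to reach, as a shift and turn from the pose measured when the call began; what a row does not reach only later rows make up. A row lasts 1/10 s, in which the tool goes at most 50 mm and 8.59 degrees, less where a joint would pass 70% of its speed; a pose out of reach is approached as far as the arm can. A call with a gripper value outside its range is refused whole. The fingers move at their own pace and stop on an object; "force" is the grip in N (left out, the last holds). Time passes only in rows, so rows that repeat a pose let the fingers close. It gives the time, the measured TCP pose, the force and the opening at its end, in the units of the state.
- ctrl.sense(): the state, without advancing time (a new reading comes with each control period).
- ctrl.snapshot(name): name is "scene" or "side" or "wrist"; returns a dict with "color" (480x640x3 uint8, red, green, blue), "depth" (480x640 float32, mm along the optical axis (not along the pixel's ray), 0 where there is no reading), "K" (3x3 intrinsics, pixels), "cam_to_world" (4x4, takes a point from camera to world coordinates); the wrist camera has in their place "hand_eye" (4x4, takes a point from camera to tool coordinates, whose origin is the TCP and whose axes are the flange's). Camera axes: x right, y up, looking along -z (the intrinsics and any distortion apply to the point x, -y, -z); pixel columns grow to the right and rows downward; lengths in mm; the calibration is good to about 2 mm. A picture is of the moment at which its call begins: read the wrist's pose just before it.
- ctrl.close_job(): hands the job in, once; it reports no verdict.
The state is a dict: "t": time; "joints": joint angles; "joint_vel": joint speeds; "effort": joint torques, N m; "tcp_pos": TCP position; "orientation": TCP orientation; "ft_force": force on the tool from outside, world axes, zero at the start; "moment": the same for the moment, N m; "gripper_width": finger opening in mm.
Only numpy, scipy, OpenCV 4.12 (cv2) and the standard library are available. Lean on these libraries where they do the work, as an engineer would, in place of code of your own. Each camera call takes 0.05 s, during which the arm holds its last target.

TASK

Unlock the mill's bayonet cover with a quarter turn anticlockwise (seen from above), lift it off and lay it flat on the square rubber mat, grip bar up. Then scoop at least four of the eight cane pieces from the tub into the mill cup with the scoop, without touching a piece with the fingers and leaving none outside the cup and the tub. Finally stand the scoop back where it stood, and do not disturb the jars, the brush or the long cane.

Things in the scene. Friction and masses are not known exactly. Their poses are not given: they have to be found in the camera images.
- cover_grip (a point): Mill cover: steel disc 148 mm across, 10 mm thick, 420 g, with a black grip bar across its top, 104 long, 16 wide, 32 mm high. This point is on the axis at the height to grip the bar, 22 mm above the disc and 10 mm below the bar's top. x along the bar, z up. A spigot 124 mm across stands 8 mm below the disc, so this point is 40 mm above what the cover stands on.
- mill_claw (a point): Point between the mill's two bayonet claws, on the cup's axis 19 mm above the rim (the claws' top); they stand 75 to 92 mm from the axis. The cover's two lugs, on the line of its bar, reach 84 mm and start locked under them. Some 45 degrees anticlockwise (from above) frees the lugs; they stay free up to a stop at about 155 degrees. The cover turns easily and stays level.
- mill_mouth (a point): Centre of the mouth of the mill cup, at its rim, 130 mm above the bench. The cup is a steel cylinder 148 mm across outside, 132 mm inside, 94 mm deep, with a small blade on its floor. x points to the motor lying behind the cup (100 to 256 mm from the axis, top 136 mm above the bench, on a base plate 170 mm wide), z up. The mill is fixed.
- mill_cup (a point): Point on the cup's axis, 60 mm below its rim. A piece counts as in the cup when its centre is within 62 mm of this point.
- tub_floor (a point): Centre of the inner floor of the open tub of cane pieces: inside 270 mm long (x), 160 mm wide (y), floor 4 mm above the bench, walls 62 mm above the floor, 4 mm thick, with a lip 8 mm outwards; inside corners cut off by 18 mm. z up. +x end is away from the robot: the pieces start in that half, the last 120 mm at the -x end are clear. The tub is fixed.
- scoop_grip (a point): Grip point on the centre line of the scoop's handle: a straight rubber bar, 24 x 24 mm, with flat sides facing the scoop's +y and -y. It rises from the scoop's back, backwards and up at 55 degrees to level; its free end is 44 mm beyond this point. x to the nose, z up. This point is 94 mm behind and 92 mm above the underside's centre. 160 g; the scoop stands by itself.
- scoop_floor (a point): Centre of the scoop's flat steel floor, 2.5 mm above its underside. The floor is 100 mm long (x from -50 to +50) and 84 mm wide, nose corners cut back by 14 x 8 mm. Back and sides are 48 mm high, the sides sloping down to nothing 16 mm behind the nose. x to the nose, z up. It is polished: pieces slide on it at a slope of 15 to 20 degrees.
- mat: Square flat black rubber mat, 170 x 170 x 5 mm, fixed on the bench; origin at the centre of its underside, z up.
- piece0_mid (a point): Centre of cane piece 0: a cut stub of cane, 28 mm across and 30 mm long with bevelled ends, 13 g, lying on the tub's floor at the start. Its axes turn with it.
- piece1_mid (a point): Centre of cane piece 1: a cut stub of cane, 28 mm across and 30 mm long with bevelled ends, 13 g, standing on end on the tub's floor at the start. Its axes turn with it.
- piece2_mid (a point): Centre of cane piece 2: a cut stub of cane, 28 mm across and 30 mm long with bevelled ends, 13 g, lying on the tub's floor at the start. Its axes turn with it.
- piece3_mid (a point): Centre of cane piece 3: a cut stub of cane, 28 mm across and 30 mm long with bevelled ends, 13 g, lying on the tub's floor at the start. Its axes turn with it.
- piece4_mid (a point): Centre of cane piece 4: a cut stub of cane, 28 mm across and 30 mm long with bevelled ends, 13 g, standing on end on the tub's floor at the start. Its axes turn with it.
- piece5_mid (a point): Centre of cane piece 5: a cut stub of cane, 28 mm across and 30 mm long with bevelled ends, 13 g, lying on the tub's floor at the start. Its axes turn with it.
- piece6_mid (a point): Centre of cane piece 6: a cut stub of cane, 28 mm across and 30 mm long with bevelled ends, 13 g, lying on the tub's floor at the start. Its axes turn with it.
- piece7_mid (a point): Centre of cane piece 7: a cut stub of cane, 28 mm across and 30 mm long with bevelled ends, 13 g, standing on end on the tub's floor at the start. Its axes turn with it.
- jar0_mid (a point): Bystander: sample jar with white cap, 66 mm across, 71 mm high; its centre. Leave it alone.
- jar1_mid (a point): Bystander: the other such jar; its centre.
- cane_mid (a point): Bystander: a whole length of cane lying on the bench, 190 mm long (along x), 36 mm across; its centre.
- brush_mid (a point): Bystander: a bench brush lying on the bench, 200 mm long (along x), 20 mm high; its centre.
Not all that is in view belongs to the job. Leave any pink look-alike of the part that bears cover_grip alone.

How it is judged:
By the outcome, as a careful person would: the job done as asked, in the order asked, and still so for the second after the job is handed in, with the robot touching nothing.
It also fails if it takes over 72 s, if anything falls off the work surface, if the arm or the gripper's body presses on something with over 40 N, if the wrist force passes 120 N, or if a joint passes its speed limit or range.

## Working session

There is one attempt and no reset: what is moved stays moved. The work goes in short steps, Python scripts to look and compute and a tool call to move; the robot and the scene stay as the last step left them, time stands still between calls to the robot, and variables do not carry over. Pictures are saved under pics/ and viewed, and the job is handed in when it is done.

Besides the shell and the picture viewer there is one more tool, called after "Request:" as name(argument=value, ...) on one line, values as JSON. carry_out: Moves the arm, as the interface text tells. Its arguments: {"type":"object","properties":{"deltas":{"type":"array","items":{"type":"object","properties":{"gripper":{"type":"number"},"travel":{"type":"array","items":{"type":"number"}},"turn":{"type":"array","items":{"type":"number"}}}}},"force":{"type":"number"}},"required":["deltas"]}

```bash
ls; mkdir -p pics
python3 - <<'E'
from plant import ctrl
import cv2,numpy as np
print(ctrl.pinch_z); s=ctrl.sense(); print(s)
for n in ("scene","side","wrist"):
    d=ctrl.snapshot(n); cv2.imwrite(f"pics/{n}0.png",d["color"][:,:,::-1]); np.savez(f"{n}0.npz",**d)
    print(n,d["K"].tolist(),[ (k,np.round(v,3).tolist()) for k,v in d.items() if k in("cam_to_world","hand_eye")],d.keys())
E
```

```text
pics
18.700000000000003
{'t': 0.0, 'joints': array([-1.47542339e+00,  3.13464598e-01,  1.49847806e+00,  7.34197345e-05,
        1.33100735e+00, -2.23406243e-01]), 'joint_vel': array([-0.00040493,  0.00025226, -0.00079216,  0.00060051, -0.00030266,
       -0.00035926]), 'effort': array([ 7.87811259e-04, -4.12267685e+01, -2.59743029e+01, -1.25817155e-04,
        4.01416677e-03, -1.75154815e-05]), 'tcp_pos': array([ 164.51563835, -498.27335069,  230.71219074]), 'orientation': array([-6.75003650e-04,  9.87325509e-01,  1.58706893e-01,  7.89973864e-05]), 'ft_force': array([-0.94504283,  0.01313231, -0.03543629]), 'moment': array([-0.00539645, -0.06114565, -0.00504622]), 'gripper_width': 85.21043015054829}
scene [[457.08736913066554, 0.0, 321.129996178165], [0.0, 457.08736913066554, 242.83545478794667], [0.0, 0.0, 1.0]] [('cam_to_world', [[-0.782, -0.456, 0.425, 885.481], [0.623, -0.554, 0.552, 446.72], [-0.016, 0.696, 0.717, 728.446], [0.0, 0.0, 0.0, 1.0]])] dict_keys(['color', 'depth', 'K', 'cam_to_world'])
side [[542.8514297287896, 0.0, 311.04786112070315], [0.0, 542.8514297287896, 242.30099101991232], [0.0, 0.0, 1.0]] [('cam_to_world', [[-0.998, 0.025, -0.065, 450.761], [-0.069, -0.525, 0.848, 1084.97], [-0.013, 0.851, 0.525, 796.544], [0.0, 0.0, 0.0, 1.0]])] dict_keys(['color', 'depth', 'K', 'cam_to_world'])
wrist [[378.0323993400431, 0.0, 321.27037002916705], [0.0, 378.0323993400431, 238.24586777824686], [0.0, 0.0, 1.0]] [('hand_eye', [[-0.0, 0.964, 0.267, 67.077], [1.0, -0.0, 0.0, -0.83], [0.0, 0.267, -0.964, -142.336], [0.0, 0.0, 0.0, 1.0]])] dict_keys(['color', 'depth', 'K', 'hand_eye'])
```

View pics/scene0.png

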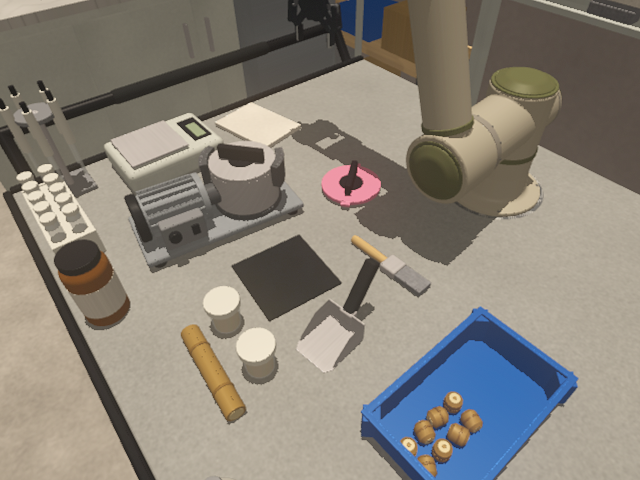

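View pics/side0.png

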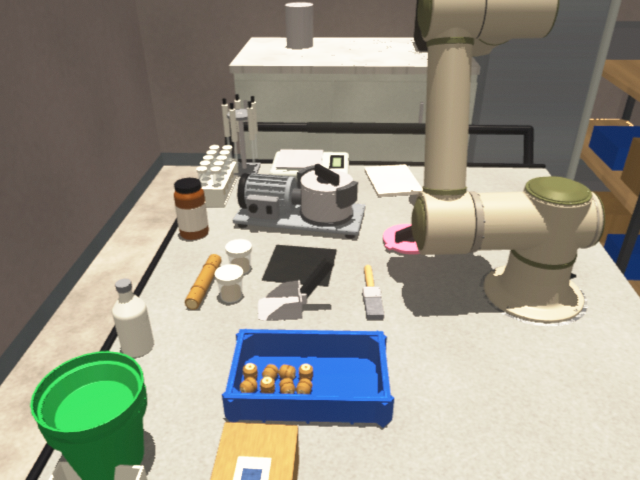

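View pics/wrist0.png

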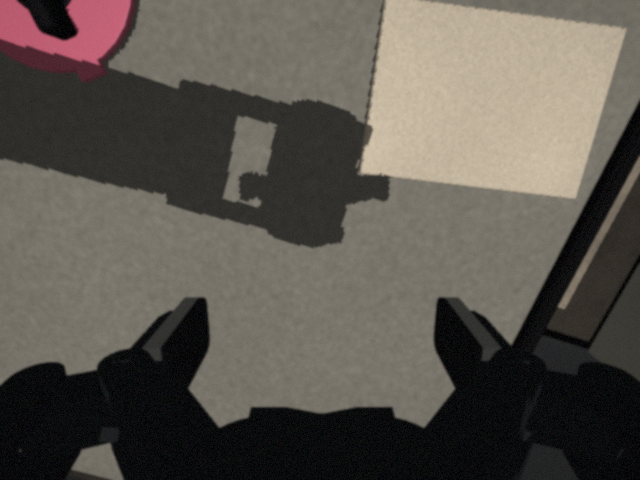

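The real cover is the steel one on the mill (scene (240,155), side (330,178)). The pink disc at scene (351,185) is the look-alike and I'll leave it alone. Next I'll build a top-down map from both depth views.

```bash
cat > h.py <<'E'
import numpy as np,cv2
def cloud(d,T=None):
    K=d["K"];z=d["depth"];v,u=np.mgrid[0:480,0:640]
    T=d["cam_to_world"] if T is None else T
    x=(u-K[0,2])/K[0,0]*z; y=-(v-K[1,2])/K[1,1]*z
    P=np.stack([x,y,-z],-1)@T[:3,:3].T+T[:3,3]
    P[z<=0]=np.nan
    return P
def ray(d,u,v,h,T=None):
    T=d["cam_to_world"] if T is None else T
    K=d["K"];r=T[:3,:3]@np.array([(u-K[0,2])/K[0,0],-(v-K[1,2])/K[1,1],-1.]);o=T[:3,3]
    return o+r*(h-o[2])/r[2]
def proj(d,p,T=None):
    T=d["cam_to_world"] if T is None else T
    q=T[:3,:3].T@(np.asarray(p,float)-T[:3,3]);K=d["K"]
    return K[0,2]+K[0,0]*q[0]/-q[2],K[1,2]-K[1,1]*q[1]/-q[2]
def top(ds,x0=150,x1=850,y0=-600,y1=500,s=1.0):
    H=int((x1-x0)*s);W=int((y1-y0)*s)
    img=np.zeros((H,W,3),np.uint8);hm=np.full((H,W),-99.)
    for d,T in ds:
        P=cloud(d,T).reshape(-1,3);c=d["color"].reshape(-1,3)
        ok=np.isfinite(P[:,0])&(P[:,2]<250);P=P[ok];c=c[ok]
        r=((x1-P[:,0])*s).astype(int);q=((y1-P[:,1])*s).astype(int)
        o=(r>=0)&(r<H)&(q>=0)&(q<W);P,c,r,q=P[o],c[o],r[o],q[o]
        for i in np.argsort(P[:,2]):
            if P[i,2]>hm[r[i],q[i]]: hm[r[i],q[i]]=P[i,2];img[r[i],q[i]]=c[i]
    return img,hm
E
python3 - <<'E'
from h import *
ds=[(dict(np.load(f"{n}0.npz")),None) for n in("scene","side")]
img,hm=top(ds,s=0.7)
img=cv2.dilate(img,np.ones((2,2)))
cv2.imwrite("pics/top0.png",img[:,:,::-1])
# check: bench heights
for d,_ in ds:
    P=cloud(d); 
    print(np.nanmedian(P[...,2][(np.abs(P[...,2])<15)]))
E
```

```text
-0.28924307649219827
-0.9097353083984672
```

View pics/top0.png

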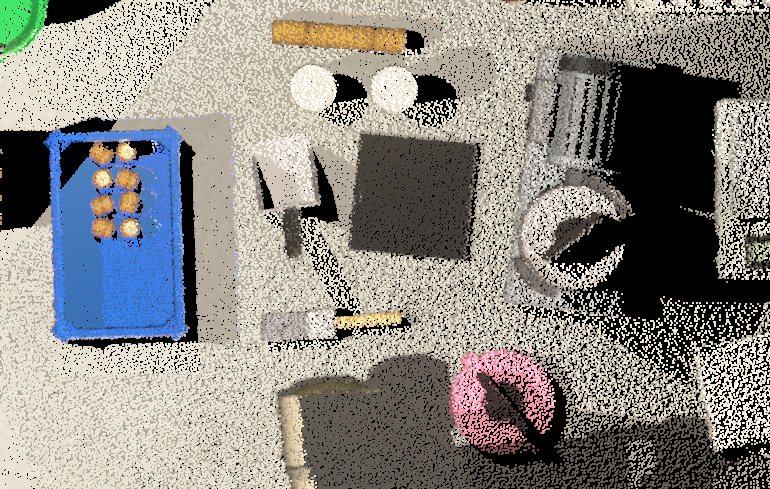

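Top map, at 0.7 px/mm: mill cup (575,237), mat (415,197), scoop (287,190) with its handle pointing to -x, tub (117,235), pieces at its +x end. Next I'll get precise measurements.

Run:
```python
from h import *
for n in("scene","side"):
    d=dict(np.load(f"{n}0.npz"));P=cloud(d);c=d["color"].astype(int);hsv=cv2.cvtColor(d["color"],cv2.COLOR_RGB2HSV)
    X,Y,Z=P[...,0],P[...,1],P[...,2]
    def rect(m,h,name):
        m=m.astype(np.uint8);m=cv2.morphologyEx(m,cv2.MORPH_OPEN,np.ones((3,3)))
        cs,_=cv2.findContours(m,cv2.RETR_EXTERNAL,cv2.CHAIN_APPROX_NONE)
        if not cs: print(n,name,None);return
        k=max(cs,key=cv2.contourArea)[:,0]
        q=np.array([ray(d,u,v,h)[:2] for u,v in k],np.float32)
        print(n,name,cv2.minAreaRect(q))
    dark=hsv[...,2]<75
    rect(dark&(X>470)&(X<670)&(Y>-200)&(Y<20)&(abs(Z-5)<8),5,"mat")
    blue=(hsv[...,0]>100)&(hsv[...,0]<125)&(hsv[...,1]>150)
    rect(blue&(X>300)&(X<720)&(Y>200)&(Y<460),66,"tub(outl)")
    m=blue&(Z>58)&(X>300)&(X<720)&(Y>200); q=P[m][:,:2].astype(np.float32); print(n,"tubtop",cv2.minAreaRect(q),np.median(P[m][:,2]))
    m=(Z>148)&(Z<180)&(np.hypot(X-511,Y+321)<60)&dark; q=P[m]; print(n,"bar",cv2.minAreaRect(q[:,:2].astype(np.float32)),np.percentile(q[:,2],[50,95]))
    m=(Z>166)&(Z<178)&(np.hypot(X-511,Y+321)<60)&dark; q=P[m]; print(n,"bartop",cv2.minAreaRect(q[:,:2].astype(np.float32)),q.mean(0))
    m=(Z>133)&(Z<146)&(np.hypot(X-511,Y+321)<90)&~dark; q=P[m]; print(n,"disc",cv2.minEnclosingCircle(q[:,:2].astype(np.float32)),np.median(q[:,2]))
    # scoop handle
    m=(Z>25)&(Z<200)&(X>450)&(X<590)&(Y>30)&(Y<150)&dark; q=P[m];
    mu=q.mean(0);e=np.linalg.svd(q-mu,full_matrices=False)[2][0]; print(n,"handle",mu,e, q[np.argsort(q[:,2])[[0,-1]]])
    m=(abs(Z-3)<5)&(X>540)&(X<680)&(Y>20)&(Y<150)&(hsv[...,1]<40)&(hsv[...,2]>150); 
    # jars, pink
    for nm,h,cx,cy in(("jar0",71,720,50),("jar1",71,720,-65)):
        m=(abs(Z-h)<5)&(np.hypot(X-cx,Y-cy)<60)
        print(n,nm,cv2.minEnclosingCircle(P[m][:,:2].astype(np.float32)))
    pi=(hsv[...,0]<25)&(hsv[...,1]>100)&(X>500)&(X<680)&(Y>240)&(Y<440)&(Z>10)
    print(n,"pieces ext",np.nanmin(P[pi],0),np.nanmax(P[pi],0))
    np.save(f"{n}P.npy",P)
    b={"scene":(170,110,320,230),"side":(230,140,390,250)}[n]
    b2={"scene":(290,230,440,380),"side":(240,240,400,330)}[n]
    for i,bb in enumerate((b,b2)):
        cr=d["color"][bb[1]:bb[3],bb[0]:bb[2],::-1]; cv2.imwrite(f"pics/{n}crop{i}.png",cv2.resize(cr,None,fx=4,fy=4,interpolation=cv2.INTER_CUBIC))
```

```text
scene mat ((570.8076782226562, -85.9290771484375), (167.58990478515625, 166.83306884765625), 84.51981353759766)
scene tub(outl) ((506.2729797363281, 334.2073974609375), (274.65911865234375, 188.98277282714844), 2.0560057163238525)
scene tubtop ((515.7189331054688, 333.3372497558594), (293.06304931640625, 191.55435180664062), 1.6780651807785034) 65.26747884041458
scene bar ((513.1720581054688, -315.37261962890625), (13.888795852661133, 103.43034362792969), 38.23240280151367) [162.56644674 171.69014778]
scene bartop ((512.6976928710938, -315.6568908691406), (13.018041610717773, 103.34771728515625), 37.705787658691406) [ 513.2005262  -314.57136921  169.61487129]
scene disc ((513.4404907226562, -318.28533935546875), 88.21338653564453) 138.94098253674804
scene handle [519.65512842  84.80665826  92.34169258] [ 0.57618771  0.08474538 -0.81291201] [[533.69750789  95.76711734  45.60478925]
 [493.92824761  72.01754205 133.19342557]]
scene jar0 ((724.811767578125, 52.8680419921875), 33.590675354003906)
scene jar1 ((722.5614013671875, -62.5140495300293), 33.87215042114258)
scene pieces ext [513.
[... 537 characters left out ...]
53906) [161.80609877 170.98387586]
side bartop ((512.2894897460938, -311.2371520996094), (13.542859077453613, 97.33694458007812), 39.42723846435547) [ 511.14917976 -310.20742475  169.20789605]
side disc ((513.3668823242188, -316.95184326171875), 88.80939483642578) 138.48308403465842
side handle [514.19681471  88.20328409  91.58840051] [ 0.57637136  0.10570237 -0.81032282] [[538.15075412  92.43109377  39.61115488]
 [492.85755436  83.83754595 136.99965765]]
side jar0 ((724.6536254882812, 55.233707427978516), 34.841697692871094)
side jar1 ((724.4903564453125, -60.81697082519531), 37.47229766845703)
side pieces ext [511.38363557 301.47477805  10.46668574] [651.91446729 372.17147645  36.45698054]
```

Run:
```python
import cv2,numpy as np
ims=[cv2.resize(cv2.imread(f"pics/{n}crop{i}.png"),(400,300)) for n in("scene","side") for i in(0,1)]
cv2.imwrite("pics/crops.png",np.vstack([np.hstack(ims[:2]),np.hstack(ims[2:])]))
```

```text
(no output)
```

View pics/crops.png

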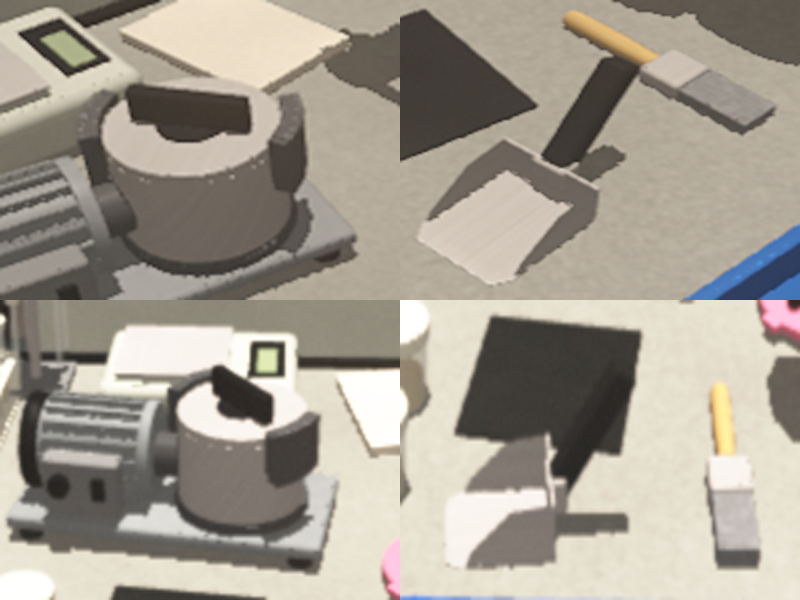

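Cover axis is about (513,-315) with the bar at yaw about -51.5°. I'll go above it with the jaws perpendicular to the bar (a -70° turn), leaving room in joint 6 for the quarter turn.

Request:
carry_out(deltas=[{"travel": [0.035, 0.018, 0.01], "turn": [0, 0, -7], "gripper": 100}, {"travel": [0.07, 0.036, 0.02], "turn": [0, 0, -14], "gripper": 100}, {"travel": [0.105, 0.055, 0.03], "turn": [0, 0, -21], "gripper": 100}, {"travel": [0.14, 0.073, 0.04], "turn": [0, 0, -28], "gripper": 100}, {"travel": [0.175, 0.092, 0.05], "turn": [0, 0, -35], "gripper": 100}, {"travel": [0.21, 0.11, 0.06], "turn": [0, 0, -42], "gripper": 100}, {"travel": [0.245, 0.128, 0.06], "turn": [0, 0, -49], "gripper": 100}, {"travel": [0.28, 0.146, 0.06], "turn": [0, 0, -56], "gripper": 100}, {"travel": [0.315, 0.165, 0.06], "turn": [0, 0, -63], "gripper": 100}, {"travel": [0.349, 0.183, 0.06], "turn": [0, 0, -70], "gripper": 100}])

```text
t: 1.15
tcp_pos: [514.9, -314.2, 290.6]
orientation: [-0.0, 0.899, -0.438, 0.0]
ft_force: [0.4, -1.8, 0.1]
gripper_width: 85.4
```

```bash
cat >> h.py <<'E'
from scipy.spatial.transform import Rotation as R
def tcpT(s):
    w,x,y,z=s["orientation"];T=np.eye(4);T[:3,:3]=R.from_quat([x,y,z,w]).as_matrix();T[:3,3]=s["tcp_pos"];return T
def wrist(ctrl,name):
    s=ctrl.sense();d=ctrl.snapshot("wrist");d["cam_to_world"]=tcpT(s)@d["hand_eye"]
    cv2.imwrite(f"pics/{name}.png",d["color"][:,:,::-1]);np.savez(f"{name}.npz",**d);return s,d
def show(s):
    T=tcpT(s);print("t",round(s["t"],2),"tcp",np.round(s["tcp_pos"],1),"x",np.round(T[:3,0],3),"y",np.round(T[:3,1],3),"z",np.round(T[:3,2],3),"yawy",round(np.degrees(np.arctan2(T[1,1],T[0,1])),2),"F",np.round(s["ft_force"],1),"w",round(s["gripper_width"],1),"q",np.round(s["joints"],2))
E
python3 - <<'E'
from plant import ctrl
from h import *
s,d=wrist(ctrl,"w1");show(s)
P=cloud(d);X,Y,Z=P[...,0],P[...,1],P[...,2];hsv=cv2.cvtColor(d["color"],cv2.COLOR_RGB2HSV)
m=(Z>162)&(Z<180)&(np.hypot(X-513,Y+315)<75); q=P[m]; print(len(q),cv2.minAreaRect(q[:,:2].astype(np.float32)),np.median(q[:,2]))
E
```

```text
t 1.15 tcp [ 514.9 -314.2  290.6] x [ 0.616 -0.788 -0.   ] y [-0.788 -0.616 -0.001] z [ 0.001  0.001 -1.   ] yawy -142.01 F [ 0.4 -1.8  0.1] w 85.4 q [-0.74  0.46  1.13  0.    1.55  1.74]
3060 ((510.6380920410156, -319.2637023925781), (15.629449844360352, 103.11660766601562), 38.766357421875) 171.3951265391084
```

View pics/w1.png

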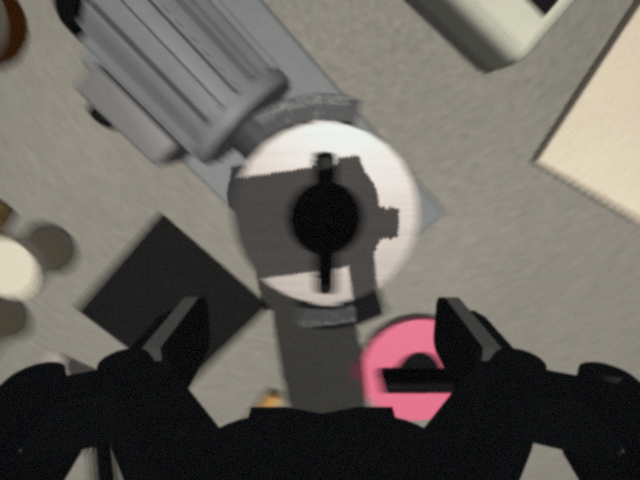

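The picture shows the steel cover with its bar at (325,222) and claws at (320,100) and (330,315). It is motion-blurred, so I'll look again now that the arm has stopped.

Run:
```python
from plant import ctrl
from h import *
ctrl.snapshot("scene")
s,d=wrist(ctrl,"w2");show(s)
P=cloud(d);X,Y,Z=P[...,0],P[...,1],P[...,2]
m=(Z>162)&(Z<180)&(np.hypot(X-513,Y+315)<75); q=P[m]; print(len(q),cv2.minAreaRect(q[:,:2].astype(np.float32)),np.median(q[:,2]))
m=(Z>134)&(Z<146)&(np.hypot(X-513,Y+315)<78); q=P[m]; print(cv2.minEnclosingCircle(q[:,:2].astype(np.float32)),np.median(q[:,2]))
```

```text
t 1.25 tcp [ 516.3 -312.8  289.9] x [ 0.62  -0.785 -0.001] y [-0.785 -0.62  -0.002] z [ 0.001  0.002 -1.   ] yawy -141.69 F [ 0.2 -0.2 -0.1] w 85.8 q [-0.74  0.46  1.13  0.    1.55  1.73]
3085 ((510.3634033203125, -319.41729736328125), (16.081266403198242, 103.00155639648438), 38.907981872558594) 171.3768511682096
((511.2470703125, -316.28582763671875), 77.47813415527344) 139.90240803350218
```

Request:
carry_out(deltas=[{"travel": [-0.004, -0.004, -0.04], "turn": [0, 0, 0.3], "gripper": 100}, {"travel": [-0.004, -0.004, -0.07], "turn": [0, 0, 0.3], "gripper": 100}, {"travel": [-0.004, -0.004, -0.07], "turn": [0, 0, 0.3], "gripper": 100}, {"travel": [-0.004, -0.004, -0.07], "turn": [0, 0, 0.3], "gripper": 100}])

```text
t: 1.7
tcp_pos: [510.3, -318.8, 221.1]
orientation: [-0.0, 0.902, -0.433, -0.0]
ft_force: [0.7, 0.0, 0.4]
gripper_width: 85.7
```

Run:
```python
from plant import ctrl
from h import *
show(ctrl.sense());ctrl.snapshot("scene")
s,d=wrist(ctrl,"w3");show(s)
P=cloud(d);X,Y,Z=P[...,0],P[...,1],P[...,2]
m=(Z>162)&(Z<180)&(np.hypot(X-513,Y+315)<75); q=P[m]; print(len(q),cv2.minAreaRect(q[:,:2].astype(np.float32)),np.median(q[:,2]))
```

```text
t 1.7 tcp [ 510.3 -318.8  221.1] x [ 0.626 -0.78  -0.   ] y [-0.78  -0.626 -0.001] z [ 0.     0.001 -1.   ] yawy -141.27 F [0.7 0.  0.4] w 85.7 q [-0.75  0.49  1.27  0.    1.38  1.71]
t 1.75 tcp [ 510.8 -319.   222. ] x [ 0.626 -0.78   0.002] y [-0.78  -0.626 -0.001] z [ 0.002 -0.001 -1.   ] yawy -141.27 F [ 0.1  0.7 -0.7] w 85.3 q [-0.75  0.49  1.26  0.    1.38  1.71]
5259 ((510.36114501953125, -319.32891845703125), (16.061973571777344, 103.53652954101562), 38.908226013183594) 171.37038812703548
```

Request:
carry_out(deltas=[{"travel": [0.001, 0.001, -0.025], "turn": [0, 0, 0], "gripper": 100}, {"travel": [0.001, 0.001, -0.05], "turn": [0, 0, 0], "gripper": 60}, {"travel": [0.001, 0.001, -0.07], "turn": [0, 0, 0], "gripper": 40}, {"travel": [0.001, 0.001, -0.077], "turn": [0, 0, 0], "gripper": 30}, {"travel": [0.001, 0.001, -0.077], "turn": [0, 0, 0], "gripper": 5}, {"travel": [0.001, 0.001, -0.077], "turn": [0, 0, 0], "gripper": 5}, {"travel": [0.001, 0.001, -0.077], "turn": [0, 0, 0], "gripper": 5}, {"travel": [0.001, 0.001, -0.077], "turn": [0, 0, 0], "gripper": 5}], force=60)

```text
t: 2.6
tcp_pos: [512.5, -318.5, 147.1]
orientation: [0.0, 0.902, -0.433, 0.003]
ft_force: [-0.6, -0.3, 6.7]
gripper_width: 14.6
```

Run:
```python
from plant import ctrl
from h import *
show(ctrl.sense())
```

```text
t 2.6 tcp [ 512.5 -318.5  147.1] x [ 0.626 -0.78   0.006] y [-0.78  -0.626 -0.002] z [ 0.005 -0.003 -1.   ] yawy -141.26 F [-0.6 -0.3  6.7] w 14.6 q [-0.75  0.55  1.37  0.    1.22  1.71]
```

Request:
carry_out(deltas=[{"travel": [0, 0, 0], "turn": [0, 0, 6], "gripper": 5}, {"travel": [0, 0, 0], "turn": [0, 0, 12], "gripper": 5}, {"travel": [0, 0, 0], "turn": [0, 0, 18], "gripper": 5}, {"travel": [0, 0, 0], "turn": [0, 0, 24], "gripper": 5}, {"travel": [0, 0, 0], "turn": [0, 0, 30], "gripper": 5}, {"travel": [0, 0, 0], "turn": [0, 0, 36], "gripper": 5}, {"travel": [0, 0, 0], "turn": [0, 0, 42], "gripper": 5}, {"travel": [0, 0, 0], "turn": [0, 0, 48], "gripper": 5}])

```text
t: 3.4
tcp_pos: [512.4, -318.4, 147.1]
orientation: [-0.001, 1.0, -0.026, 0.003]
ft_force: [-0.9, 0.3, -3.0]
gripper_width: 14.9
```

Request:
carry_out(deltas=[{"travel": [0, 0, 0], "turn": [0, 0, 7], "gripper": 5}, {"travel": [0, 0, 0], "turn": [0, 0, 14], "gripper": 5}, {"travel": [0, 0, 0], "turn": [0, 0, 21], "gripper": 5}, {"travel": [0, 0, 0], "turn": [0, 0, 28], "gripper": 5}, {"travel": [0, 0, 0], "turn": [0, 0, 35], "gripper": 5}, {"travel": [0, 0, 0], "turn": [0, 0, 42], "gripper": 5}, {"travel": [0, 0, 0], "turn": [0, 0, 42], "gripper": 5}])

```text
t: 4.1
tcp_pos: [512.4, -318.4, 147.1]
orientation: [-0.002, 0.942, 0.334, 0.002]
ft_force: [0.7, 0.7, -2.4]
gripper_width: 14.7
```

Run:
```python
from plant import ctrl
from h import *
show(ctrl.sense())
d=ctrl.snapshot("scene");cv2.imwrite("pics/s1.png",d["color"][80:280,100:400,::-1].repeat(2,0).repeat(2,1))
```

```text
t 4.1 tcp [ 512.4 -318.4  147.1] x [0.777 0.63  0.005] y [ 0.63  -0.777 -0.002] z [ 0.003  0.005 -1.   ] yawy -50.95 F [ 0.7  0.7 -2.4] w 14.7 q [-0.75  0.56  1.36  0.01  1.22  0.14]
```

View pics/s1.png

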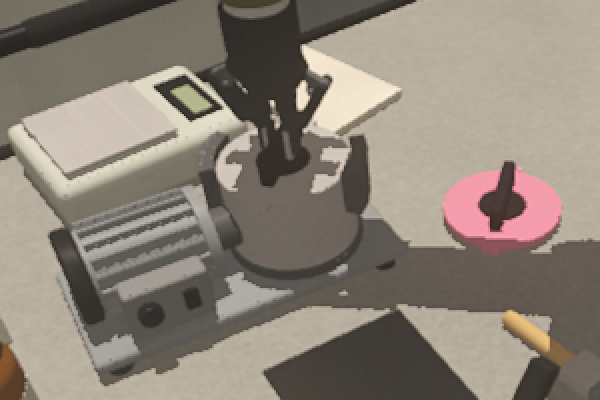

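Turned 90° with low forces. Lifting straight up now, then comparing the mat positions.

Request:
carry_out(deltas=[{"travel": [0, 0, 0.01], "turn": [0, 0, 0], "gripper": 5}, {"travel": [0, 0, 0.02], "turn": [0, 0, 0], "gripper": 5}, {"travel": [0, 0, 0.035], "turn": [0, 0, 0], "gripper": 5}, {"travel": [0, 0, 0.06], "turn": [0, 0, 0], "gripper": 5}, {"travel": [0, 0, 0.09], "turn": [0, 0, 0], "gripper": 5}, {"travel": [0, 0, 0.1], "turn": [0, 0, 0], "gripper": 5}])

```text
t: 4.75
tcp_pos: [513.1, -318.9, 251.2]
orientation: [0.001, 0.943, 0.332, 0.004]
ft_force: [-0.6, -0.1, -3.2]
gripper_width: 14.7
```

Run:
```python
from plant import ctrl
from h import *
show(ctrl.sense())
d=ctrl.snapshot("scene");cv2.imwrite("pics/s2.png",d["color"][80:280,100:400,::-1].repeat(2,0).repeat(2,1))
for n,x0 in (("w2",0),("w3",0)):
    d=dict(np.load(n+".npz"));P=cloud(d);X,Y,Z=P[...,0],P[...,1],P[...,2];v=d["color"].max(-1)
    m=(v<60)&(abs(Z-5)<8)&(np.hypot(X-570,Y+85)<140)&(d["depth"]>200)
    m=m.astype(np.uint8);m=cv2.morphologyEx(m,cv2.MORPH_OPEN,np.ones((5,5)))
    cs,_=cv2.findContours(m,cv2.RETR_EXTERNAL,cv2.CHAIN_APPROX_NONE);k=max(cs,key=cv2.contourArea)[:,0]
    q=np.array([ray(d,a,b,5)[:2] for a,b in k],np.float32);print(n,cv2.minAreaRect(q))
    print(np.nanmedian(Z[(abs(Z)<15)]))
```

```text
t 4.75 tcp [ 513.1 -318.9  251.2] x [0.779 0.626 0.006] y [ 0.626 -0.78   0.004] z [ 0.007  0.001 -1.   ] yawy -51.22 F [-0.6 -0.1 -3.2] w 14.7 q [-0.75  0.48  1.21  0.01  1.45  0.14]
w2 ((565.6318359375, -93.05807495117188), (170.91163635253906, 169.3865509033203), 84.60628509521484)
0.04046661850478017
w3 ((603.2940063476562, -94.43740844726562), (169.6375274658203, 97.36483001708984), 83.71869659423828)
-0.029478969027081803
```

View pics/s2.png

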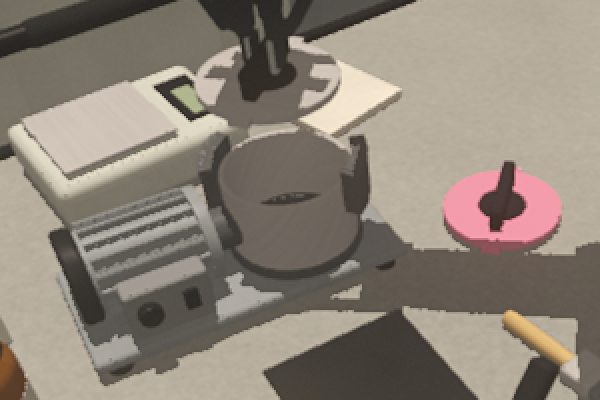

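Cover is off and the cup is open. Carrying it to the mat.

Request:
carry_out(deltas=[{"travel": [0.005, 0.02, 0], "turn": [0, 0, 0], "gripper": 5}, {"travel": [0.01, 0.05, 0], "turn": [0, 0, 0], "gripper": 5}, {"travel": [0.02, 0.085, 0], "turn": [0, 0, 0], "gripper": 5}, {"travel": [0.03, 0.12, 0], "turn": [0, 0, -0.02], "gripper": 5}, {"travel": [0.038, 0.155, -0.02], "turn": [0, 0, 0], "gripper": 5}, {"travel": [0.046, 0.19, -0.06], "turn": [0, 0, 0], "gripper": 5}, {"travel": [0.052, 0.215, -0.1], "turn": [0, 0, 0], "gripper": 5}, {"travel": [0.056, 0.232, -0.14], "turn": [0, 0, 0], "gripper": 5}, {"travel": [0.056, 0.232, -0.17], "turn": [0, 0, 0], "gripper": 5}, {"travel": [0.056, 0.232, -0.18], "turn": [0, 0, 0], "gripper": 5}])

```text
t: 5.8
tcp_pos: [567.0, -85.6, 67.2]
orientation: [-0.001, 0.943, 0.332, 0.001]
ft_force: [-0.6, -1.3, -3.7]
gripper_width: 14.9
```

Request:
carry_out(deltas=[{"travel": [0, 0, 0], "turn": [0, 0, 0], "gripper": 5}, {"travel": [0, 0, 0], "turn": [0, 0, 0], "gripper": 5}])

```text
t: 6.0
tcp_pos: [567.2, -86.1, 67.9]
orientation: [-0.001, 0.943, 0.332, 0.001]
ft_force: [0.5, -0.2, -3.1]
gripper_width: 14.6
```

Run:
```python
from plant import ctrl
from h import *
show(ctrl.sense())
for n,bb in(("scene",(200,150,440,330)),("side",(200,180,440,360))):
    d=ctrl.snapshot(n);x0,y0,x1,y1=bb
    cv2.imwrite(f"pics/{n}3.png",cv2.resize(d["color"][y0:y1,x0:x1,::-1],(640,480)));np.savez(f"{n}3.npz",**d)
    P=cloud(d);X,Y,Z=P[...,0],P[...,1],P[...,2]
    m=(np.hypot(X-569,Y+87)<130)&(Z>15)&(Z<80)
    z=Z[m];h,e=np.histogram(z,30);zt=e[h.argmax()];print(n,"top z",zt)
    q=P[m&(abs(Z-zt)<5)];print(cv2.minEnclosingCircle(q[:,:2].astype(np.float32)))
```

```text
t 6.0 tcp [567.2 -86.1  67.9] x [0.78  0.626 0.003] y [ 0.626 -0.78  -0.001] z [ 0.001  0.003 -1.   ] yawy -51.23 F [ 0.5 -0.2 -3.1] w 14.6 q [-0.36  0.59  1.54  0.    1.02  0.54]
scene top z 59.32100039223894
((595.007080078125, -91.42135620117188), 104.16219329833984)
side top z 59.72610891994551
((596.9398193359375, -94.22885131835938), 104.70045471191406)
```

View pics/scene3.png

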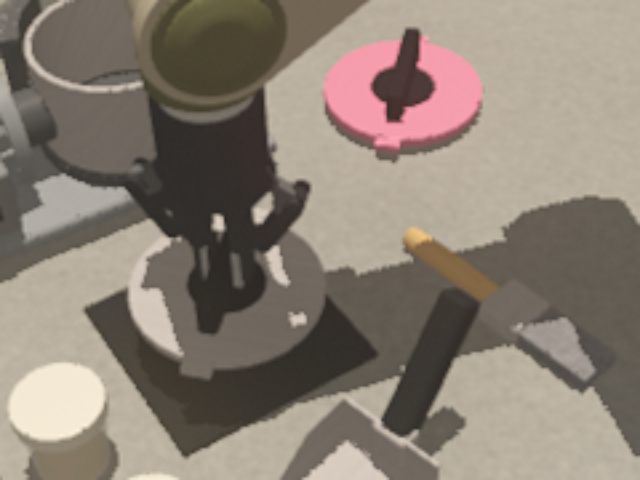

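View pics/side3.png

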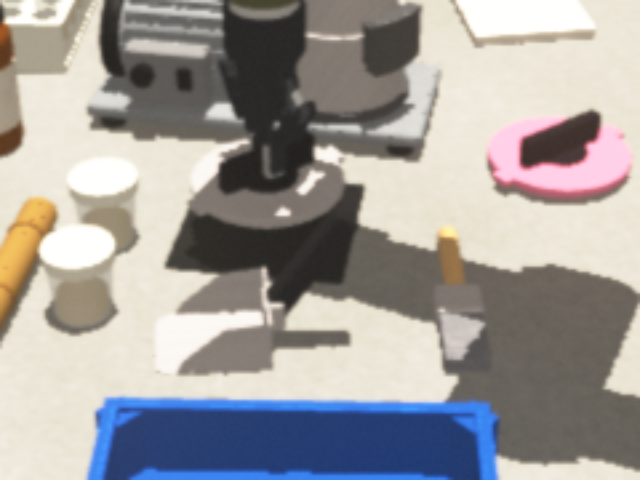

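Cover hangs level above the mat in both views (scene crop (225,285)). I'll find its disc centre relative to the mat.

Run:
```python
from h import *
from scipy.optimize import least_squares
for n in("scene","side"):
    d=dict(np.load(n+"3.npz"));P=cloud(d);X,Y,Z=P[...,0],P[...,1],P[...,2]
    m=(np.hypot(X-569,Y+87)<95)&(abs(Z-60)<4)
    q=P[m];print(n,np.median(q[:,2]),cv2.minAreaRect(q[:,:2].astype(np.float32)))
    # boundary: farthest per angle
    c=np.array([569,-87.])
    for it in range(4):
        r=q[:,:2]-c;a=np.degrees(np.arctan2(r[:,1],r[:,0]));rr=np.hypot(*r.T)
        pts=[]
        for k in range(-180,180,5):
            s=(a>=k)&(a<k+5)
            if s.any():
                i=np.argmax(np.where(s,rr,0))
                if 68<rr[i]<79: pts.append(q[i,:2])
        pts=np.array(pts)
        f=least_squares(lambda p:np.hypot(pts[:,0]-p[0],pts[:,1]-p[1])-74,c,loss="soft_l1");c=f.x
    print(c,len(pts),f.cost)
```

```text
scene 59.79245329133005 ((568.1828002929688, -82.2197265625), (143.95223999023438, 146.10525512695312), 72.87059020996094)
[567.57723004 -84.88816785] 54 20.61058955272778
side 59.788383544337535 ((568.70751953125, -80.33158874511719), (144.0701446533203, 146.47572326660156), 81.3515853881836)
[568.46088174 -83.87926164] 52 46.96183614957805
```

Request:
carry_out(deltas=[{"travel": [0.002, -0.001, -0.01], "turn": [0, 0, 0], "gripper": 5}, {"travel": [0.002, -0.001, -0.02], "turn": [0, 0, 0], "gripper": 5}, {"travel": [0.002, -0.001, -0.029], "turn": [0, 0, 0], "gripper": 5}, {"travel": [0.002, -0.001, -0.033], "turn": [0, 0, 0], "gripper": 5}, {"travel": [0.002, -0.001, -0.036], "turn": [0, 0, 0], "gripper": 5}, {"travel": [0.002, -0.001, -0.037], "turn": [0, 0, 0], "gripper": 5}, {"travel": [0.002, -0.001, -0.037], "turn": [0, 0, 0], "gripper": 5}])

```text
t: 6.8
tcp_pos: [569.8, -87.3, 31.8]
orientation: [-0.0, 0.943, 0.332, 0.002]
ft_force: [-0.2, -0.5, -4.5]
gripper_width: 14.7
```

Run:
```python
from plant import ctrl
from h import *
show(ctrl.sense());d=ctrl.snapshot("side");P=cloud(d);X,Y,Z=P[...,0],P[...,1],P[...,2]
m=(np.hypot(X-570,Y+85)<70)&(Z>15)&(Z<40)&(d["color"].min(-1)>90);print(np.percentile(Z[m],[5,25,50,75,95]))
```

```text
t 6.8 tcp [569.8 -87.3  31.8] x [0.78  0.626 0.004] y [ 0.626 -0.78   0.001] z [ 0.004  0.002 -1.   ] yawy -51.22 F [-0.2 -0.5 -4.5] w 14.7 q [-0.36  0.65  1.55  0.    0.94  0.54]
[20.26446847 21.84778506 23.0496239  24.2923694  25.94756206]
```

Request:
carry_out(deltas=[{"travel": [0, 0, -0.001], "turn": [0, 0, 0], "gripper": 5}, {"travel": [0, 0, -0.0015], "turn": [0, 0, 0], "gripper": 5}, {"travel": [0, 0, -0.002], "turn": [0, 0, 0], "gripper": 5}])

```text
t: 7.15
tcp_pos: [570.2, -87.5, 30.6]
orientation: [0.0, 0.943, 0.332, 0.002]
ft_force: [-0.1, -1.0, 4.2]
gripper_width: 14.8
```

Contact made. Releasing and rising.

Request:
carry_out(deltas=[{"travel": [0, 0, 0], "turn": [0, 0, 0], "gripper": 40}, {"travel": [0, 0, 0], "turn": [0, 0, 0], "gripper": 60}, {"travel": [0, 0, 0], "turn": [0, 0, 0], "gripper": 60}, {"travel": [0, 0, 0.02], "turn": [0, 0, 0], "gripper": 60}, {"travel": [0, 0, 0.05], "turn": [0, 0, 0], "gripper": 60}, {"travel": [0, 0, 0.1], "turn": [0, 0, 0], "gripper": 60}, {"travel": [0, 0, 0.15], "turn": [0, 0, 0], "gripper": 60}, {"travel": [-0.03, 0, 0.2], "turn": [0, 0, 0], "gripper": 60}, {"travel": [-0.07, 0, 0.22], "turn": [0, 0, 0], "gripper": 60}, {"travel": [-0.12, 0, 0.22], "turn": [0, 0, 0], "gripper": 60}])

```text
t: 8.15
tcp_pos: [452.0, -87.9, 253.7]
orientation: [0.003, 0.943, 0.332, 0.005]
ft_force: [-0.1, -0.8, 0.5]
gripper_width: 51.1
```

Run:
```python
from plant import ctrl
from h import *
ctrl.snapshot("side");ctrl.snapshot("side")
s,d=wrist(ctrl,"w4");show(s)
for n in("scene","side"):
    d=ctrl.snapshot(n);np.savez(f"{n}4.npz",**d)
    cv2.imwrite(f"pics/{n}4.png",d["color"][:,:,::-1])
```

```text
t 8.25 tcp [447.4 -86.4 250.7] x [0.78  0.626 0.003] y [ 0.626 -0.78   0.   ] z [ 0.003  0.002 -1.   ] yawy -51.26 F [ 0.4 -0.5  0. ] w 51.4 q [-0.45  0.14  1.66  0.    1.34  0.44]
```

View pics/w4.png

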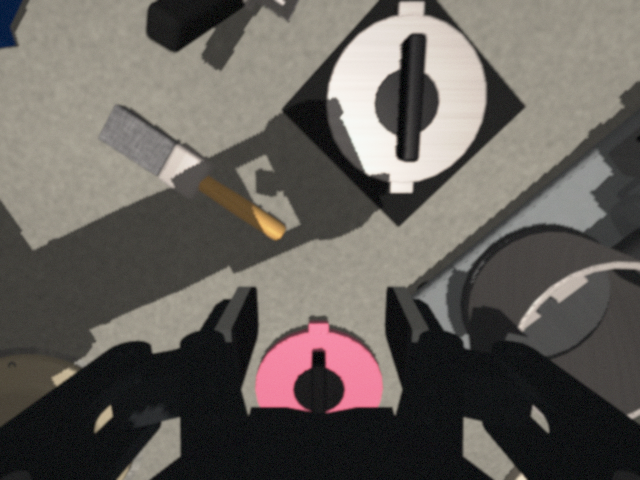

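View pics/side4.png

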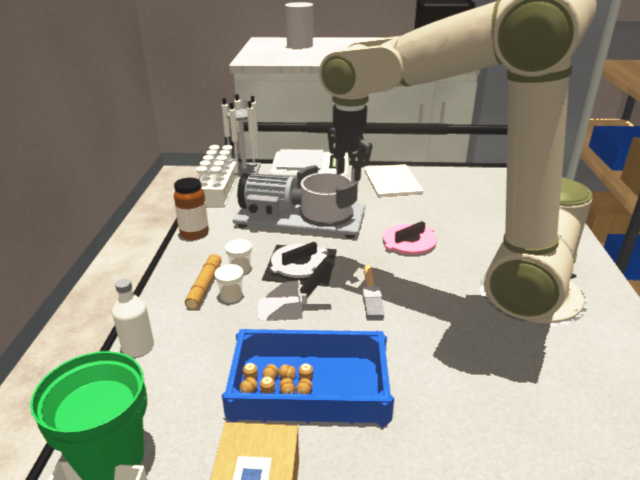

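Cover is flat and inside the mat: w4 shows it at (408,95) with mat visible all round. Next is the scoop. I'll move above it with the camera on its nose side.

Request:
carry_out(deltas=[{"travel": [0.005, 0.025, 0.01], "turn": [0, 0, -6], "gripper": 100}, {"travel": [0.01, 0.05, 0.02], "turn": [0, 0, -12], "gripper": 100}, {"travel": [0.02, 0.08, 0.03], "turn": [0, 0, -18], "gripper": 100}, {"travel": [0.025, 0.11, 0.03], "turn": [0, 0, -24], "gripper": 100}, {"travel": [0.03, 0.14, 0.03], "turn": [0, 0, -29], "gripper": 100}, {"travel": [0.035, 0.16, 0.03], "turn": [0, 0, -29], "gripper": 100}, {"travel": [0.035, 0.165, 0.03], "turn": [0, 0, -29], "gripper": 100}, {"travel": [0.035, 0.165, 0.03], "turn": [0, 0, -29], "gripper": 100}])

```text
t: 9.2
tcp_pos: [487.9, 77.7, 280.5]
orientation: [0.001, 0.996, 0.086, 0.002]
ft_force: [0.9, -0.9, 0.4]
gripper_width: 85.5
```

Run:
```python
from plant import ctrl
from h import *
ctrl.snapshot("side")
s,d=wrist(ctrl,"w5");show(s)
P=cloud(d);X,Y,Z=P[...,0],P[...,1],P[...,2];v=d["color"].max(-1)
m=(Z>50)&(Z<145)&(X>440)&(X<560)&(Y>30)&(Y<140)&(v<100);q=P[m]
mu=q.mean(0);e=np.linalg.svd(q-mu,full_matrices=False)[2];print("handle",len(q),mu,e[0],q.min(0),q.max(0))
print(cv2.minAreaRect(q[:,:2].astype(np.float32)))
m=(Z>-2)&(Z<8)&(v>150)&(X>540)&(X<680)&(Y>30)&(Y<160)
for n in("scene","side"):
    d=dict(np.load(n+"4.npz"));P=cloud(d);X,Y,Z=P[...,0],P[...,1],P[...,2];v=d["color"].max(-1)
    m=(Z>45)&(Z<145)&(X>440)&(X<560)&(Y>30)&(Y<140)&(v<100);q=P[m]
    mu=q.mean(0);e=np.linalg.svd(q-mu,full_matrices=False)[2];print(n,"handle",len(q),mu,e[0],q.min(0),q.max(0));print(cv2.minAreaRect(q[:,:2].astype(np.float32)))
```

```text
t 9.25 tcp [487.8  77.  280.6] x [0.985 0.17  0.005] y [ 0.17  -0.985  0.003] z [ 0.005 -0.002 -1.   ] yawy -80.2 F [-0.4 -0.5  0.5] w 85.6 q [-0.08  0.21  1.5  -0.    1.42  1.32]
handle 2635 [513.12655509  80.21338094 102.21292862] [-0.62206563 -0.09204284  0.77753615] [475.6603591   63.86799487  50.1294833 ] [553.25919039  96.50576574 133.77403165]
((514.4397583007812, 80.30816650390625), (76.45783996582031, 23.995174407958984), 8.43427848815918)
scene handle 859 [519.05640701  84.55026008  92.44645795] [ 0.58771556  0.08600311 -0.80448361] [478.64089374  67.17524672  46.14704959] [554.65591561  96.94324578 133.84723346]
((517.2728271484375, 81.60445404052734), (75.4005126953125, 24.17227554321289), 8.669914245605469)
side handle 504 [513.2751342   88.16462769  92.12817628] [ 0.59714539  0.10230271 -0.79558251] [477.18938629  66.97955304  45.26449046] [552.29476381  98.63859456 133.91405617]
((514.4972534179688, 84.26648712158203), (76.21507263183594, 25.74248695373535), 7.614781856536865)
```

View pics/w5.png

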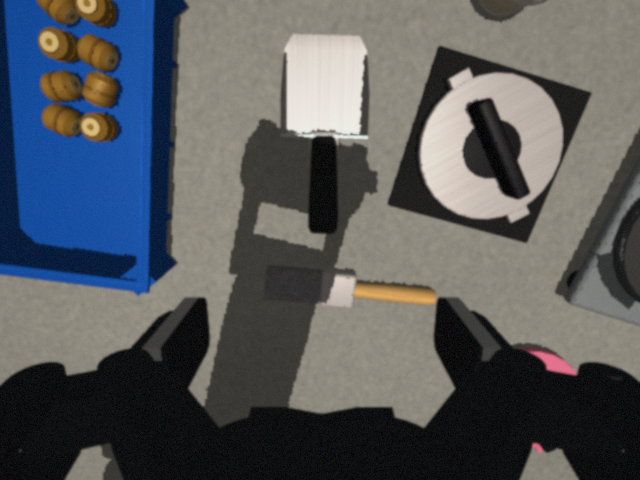

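Scoop yaw is about 8.5° and the grip point about (512.5, 81, 92). The w5 picture shows the handle at (323,185) and the scoop floor at (325,85). Descending to grasp.

Request:
carry_out(deltas=[{"travel": [0.012, 0.002, -0.04], "turn": [0, 0, -0.7], "gripper": 100}, {"travel": [0.025, 0.004, -0.085], "turn": [0, 0, -1.3], "gripper": 100}, {"travel": [0.025, 0.004, -0.125], "turn": [0, 0, -1.3], "gripper": 100}, {"travel": [0.025, 0.004, -0.16], "turn": [0, 0, -1.3], "gripper": 100}, {"travel": [0.025, 0.004, -0.19], "turn": [0, 0, -1.3], "gripper": 100}, {"travel": [0.025, 0.004, -0.207], "turn": [0, 0, -1.3], "gripper": 80}, {"travel": [0.025, 0.004, -0.207], "turn": [0, 0, -1.3], "gripper": 60}])

```text
t: 10.0
tcp_pos: [511.6, 79.7, 71.8]
orientation: [0.001, 0.997, 0.073, 0.0]
ft_force: [0.3, -0.6, 0.2]
gripper_width: 58.8
```

Run:
```python
from plant import ctrl
from h import *
show(ctrl.sense())
for n,bb in(("scene",(280,200,440,380)),("side",(220,220,400,340))):
    d=ctrl.snapshot(n);x0,y0,x1,y1=bb
    cv2.imwrite(f"pics/{n}5.png",cv2.resize(d["color"][y0:y1,x0:x1,::-1],None,fx=3,fy=3))
s,d=wrist(ctrl,"w6")
```

```text
t 10.0 tcp [511.6  79.7  71.8] x [0.989 0.146 0.001] y [ 0.146 -0.989  0.002] z [ 0.001 -0.002 -1.   ] yawy -81.62 F [ 0.3 -0.6  0.2] w 58.8 q [-0.07  0.48  1.71 -0.    0.95  1.36]
```

View pics/w6.png

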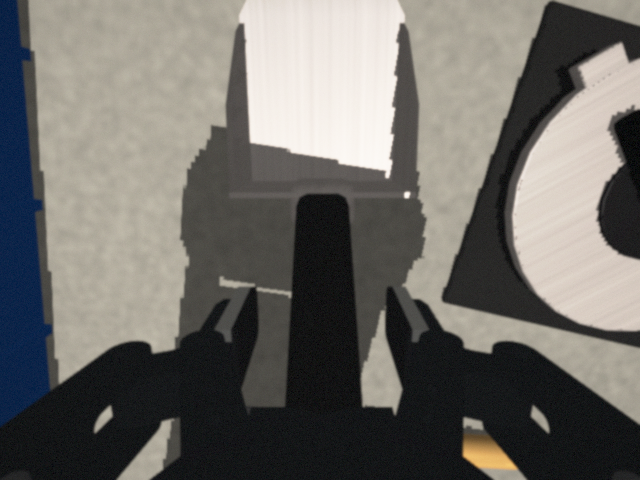

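View pics/side5.png

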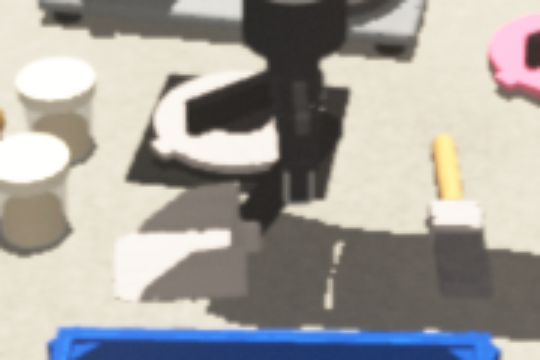

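The handle (293–357 px) is centred between the fingers (245 and 400 px). Closing.

Request:
carry_out(deltas=[{"travel": [0.0005, 0, 0], "turn": [0, 0, 0], "gripper": 30}, {"travel": [0.0005, 0, 0], "turn": [0, 0, 0], "gripper": 15}, {"travel": [0.0005, 0, 0], "turn": [0, 0, 0], "gripper": 10}, {"travel": [0.0005, 0, 0], "turn": [0, 0, 0], "gripper": 10}, {"travel": [0.0005, 0, 0], "turn": [0, 0, 0], "gripper": 10}, {"travel": [0.0005, 0, 0], "turn": [0, 0, 0], "gripper": 10}], force=100)

```text
t: 10.75
tcp_pos: [514.7, 80.0, 76.2]
orientation: [0.002, 0.997, 0.073, 0.005]
ft_force: [-1.2, -1.5, 5.6]
gripper_width: 22.7
```

Run:
```python
from plant import ctrl
from h import *
s=ctrl.sense();show(s);np.savez("grasp.npz",**s)
d=dict(np.load("side4.npz"))
# tub + pieces refined from w5
w=dict(np.load("w5.npz"));P=cloud(w);X,Y,Z=P[...,0],P[...,1],P[...,2]
hsv=cv2.cvtColor(w["color"],cv2.COLOR_RGB2HSV)
for n,dd in(("w5",w),("side",d),("scene",dict(np.load("scene4.npz")))):
    P=cloud(dd);X,Y,Z=P[...,0],P[...,1],P[...,2];hsv=cv2.cvtColor(dd["color"],cv2.COLOR_RGB2HSV)
    m=((hsv[...,0]<30)&(Z>12)&(Z<45)&(X>480)&(X<670)&(Y>250)&(Y<420)).astype(np.uint8)
    k,l,st,c=cv2.connectedComponentsWithStats(m)
    q=P[m>0];print(n,"pieces x",np.percentile(q[:,0],[1,99]),"y",np.percentile(q[:,1],[1,99]))
    blue=(hsv[...,0]>100)&(hsv[...,0]<125)&(hsv[...,1]>150)
    q=P[blue&(abs(Z-65)<5)&(Y>200)&(X<700)];print(" rim x",np.percentile(q[:,0],[.2,99.8]),"y",np.percentile(q[:,1],[.2,99.8]))
    q=P[blue&(abs(Z-4)<3)&(Y>230)&(X>300)];print(" floor x",np.percentile(q[:,0],[.2,99.8]),"y",np.percentile(q[:,1],[.2,99.8]))
```

```text
t 10.75 tcp [514.7  80.   76.2] x [0.989 0.146 0.009] y [ 0.146 -0.989  0.004] z [ 0.01  -0.003 -1.   ] yawy -81.59 F [-1.2 -1.5  5.6] w 22.7 q [-0.07  0.48  1.7  -0.    0.95  1.36]
w5 pieces x [512.09197729 635.02486111] y [300.37751199 362.78646226]
 rim x [367.37895034 635.98473735] y [234.51690158 383.06879001]
 floor x [377.86122473 645.82244697] y [246.0330266  416.44590556]
side pieces x [513.20952104 644.35177822] y [307.38899309 369.80720135]
 rim x [366.6614598  663.03028441] y [239.08103631 431.56499478]
 floor x [381.09008435 651.0807    ] y [247.99449827 421.21407727]
scene pieces x [516.40162095 636.27430541] y [303.74938055 367.76203318]
 rim x [367.74099729 662.6731898 ] y [237.75336869 426.33750089]
 floor x [381.34049122 620.12249453] y [252.86157534 411.3864562 ]
```

Request:
carry_out(deltas=[{"travel": [0, 0, 0.015], "turn": [0, 0, 0], "gripper": 10}, {"travel": [0, 0, 0.04], "turn": [0, 0, 0], "gripper": 10}, {"travel": [0, 0, 0.075], "turn": [0, 0, 0], "gripper": 10}, {"travel": [0, 0, 0.11], "turn": [0, 0, 0], "gripper": 10}, {"travel": [0, 0, 0.13], "turn": [0, 0, 0], "gripper": 10}, {"travel": [0, 0, 0.13], "turn": [0, 0, 0], "gripper": 10}])

```text
t: 11.35
tcp_pos: [515.7, 79.9, 209.0]
orientation: [0.002, 0.997, 0.073, 0.008]
ft_force: [-0.2, -0.1, -2.5]
gripper_width: 22.7
```

```bash
cat >> h.py <<'E'
def scoopR(h,p):
    return (R.from_euler('z',h,degrees=True)*R.from_euler('y',p,degrees=True))
g=dict(np.load("grasp.npz")) if __import__("os").path.exists("grasp.npz") else None
def rel():
    Rg=R.from_matrix(tcpT(g)[:3,:3]);S=scoopR(8.45,0)
    return S.inv()*Rg, np.array([-142.,-1.4,76.2])   # tool in scoop frame; tcp from nose-underside
def tcp_for(nose,h,p):
    Rt,o=rel();S=scoopR(h,p);return np.array(nose)+S.apply(o), S*Rt
def plan(s,nose,h,p):
    t,Rt=tcp_for(nose,h,p);T=tcpT(s)
    rv=(Rt*R.from_matrix(T[:3,:3]).inv()).as_rotvec(degrees=True)
    print("travel",np.round((t-T[:3,3])/1000,4),"turn",np.round(rv,2),"tcp",np.round(t,1))
def now(s):
    Rt,o=rel();T=tcpT(s);S=R.from_matrix(T[:3,:3])*Rt.inv();nose=T[:3,3]-S.apply(o)
    m=S.as_matrix();print("nose",np.round(nose,1),"heading",round(np.degrees(np.arctan2(m[1,0],m[0,0])),2),"pitch",round(-np.degrees(np.arcsin(m[2,0])),2),"roll",round(np.degrees(np.arctan2(m[2,1],m[2,2])),2))
E
python3 - <<'E'
from plant import ctrl
from h import *
s=ctrl.sense();show(s);now(s)
plan(s,[492,334,120],2,20)
d=ctrl.snapshot("side");cv2.imwrite("pics/side6.png",cv2.resize(d["color"][160:340,220:460,::-1],None,fx=3,fy=3))
wrist(ctrl,"w7")
E
```

```text
t 11.35 tcp [515.7  79.9 209. ] x [0.989 0.146 0.015] y [ 0.146 -0.989  0.005] z [ 0.015 -0.003 -1.   ] yawy -81.58 F [-0.2 -0.1 -2.5] w 22.7 q [-0.07  0.32  1.55 -0.    1.26  1.35]
nose [656.4 102.2 133.6] heading 8.46 pitch -0.31 roll -0.07
travel [-0.1309  0.2489  0.0312] turn [-1.78 20.24 -6.4 ] tcp [384.7 328.9 240.2]
```

View pics/side6.png

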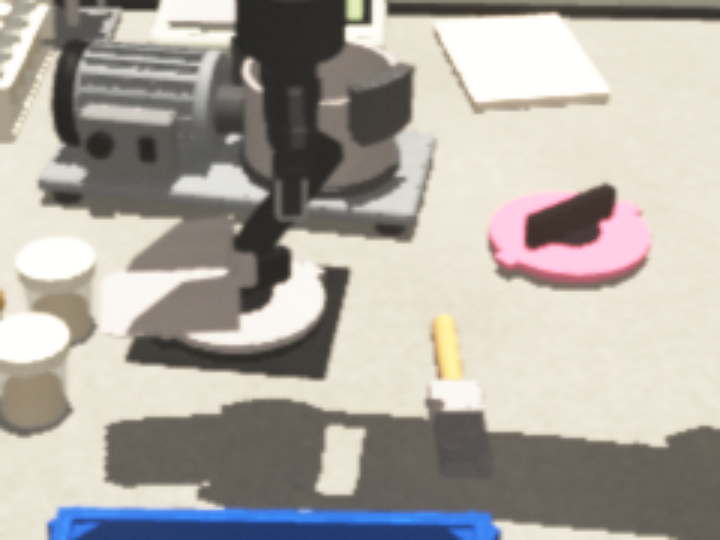

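View pics/w7.png

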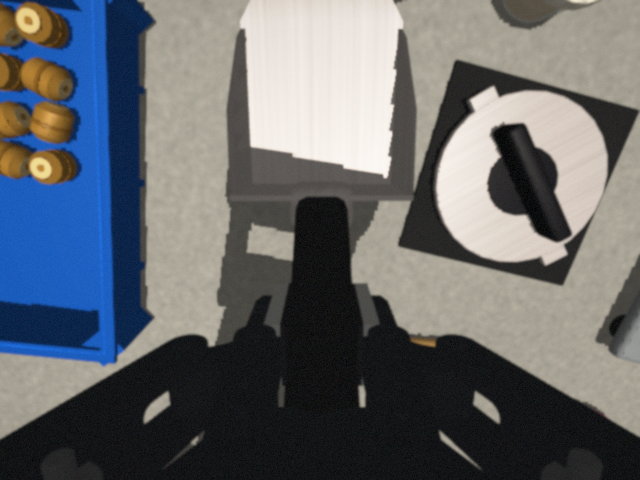

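Request:
carry_out(deltas=[{"travel": [-0.01, 0.025, 0.01], "turn": [0, 2, -0.6], "gripper": 10}, {"travel": [-0.03, 0.06, 0.02], "turn": [-0.4, 5, -1.6], "gripper": 10}, {"travel": [-0.05, 0.095, 0.03], "turn": [-0.7, 8, -2.5], "gripper": 10}, {"travel": [-0.07, 0.13, 0.03], "turn": [-1, 11, -3.5], "gripper": 10}, {"travel": [-0.09, 0.165, 0.03], "turn": [-1.2, 14, -4.5], "gripper": 10}, {"travel": [-0.11, 0.2, 0.03], "turn": [-1.5, 17, -5.4], "gripper": 10}, {"travel": [-0.125, 0.23, 0.03], "turn": [-1.8, 20.2, -6.4], "gripper": 10}, {"travel": [-0.131, 0.249, 0.03], "turn": [-1.8, 20.2, -6.4], "gripper": 10}, {"travel": [-0.131, 0.249, 0.03], "turn": [-1.8, 20.2, -6.4], "gripper": 10}])

```text
t: 12.35
tcp_pos: [381.9, 330.5, 233.4]
orientation: [0.005, 0.985, 0.018, -0.173]
ft_force: [0.2, -0.8, -1.6]
gripper_width: 22.5
```

Run:
```python
from plant import ctrl
from h import *
ctrl.snapshot("side")
s=ctrl.sense();show(s);now(s)
plan(s,[492,334,40],2,20);plan(s,[492,334,8],2,20)
for n,bb in(("scene",(340,220,620,480)),("side",(200,200,440,430))):
    d=ctrl.snapshot(n);np.savez(n+"7.npz",**d);x0,y0,x1,y1=bb
    cv2.imwrite(f"pics/{n}7.png",cv2.resize(d["color"][y0:y1,x0:x1,::-1],None,fx=2.2,fy=2.2))
s,d=wrist(ctrl,"w8")
```

```text
t 12.4 tcp [382.6 329.3 233.7] x [ 0.939  0.033 -0.341] y [ 0.037 -0.999  0.004] z [-0.341 -0.017 -0.94 ] yawy -87.88 F [ 0.6  0.5 -2. ] w 22.4 q [0.41 0.43 1.36 0.12 1.67 1.94]
nose [488.8 334.5 112.7] heading 2.06 pitch 20.47 roll -0.02
travel [ 0.0022 -0.0004 -0.0736] turn [ 0.04 -0.46 -0.07] tcp [384.7 328.9 160.2]
travel [ 0.0022 -0.0004 -0.1056] turn [ 0.04 -0.46 -0.07] tcp [384.7 328.9 128.2]
```

View pics/side7.png

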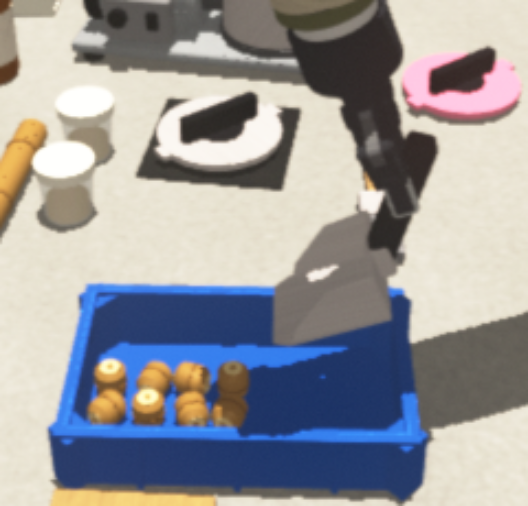

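View pics/w8.png

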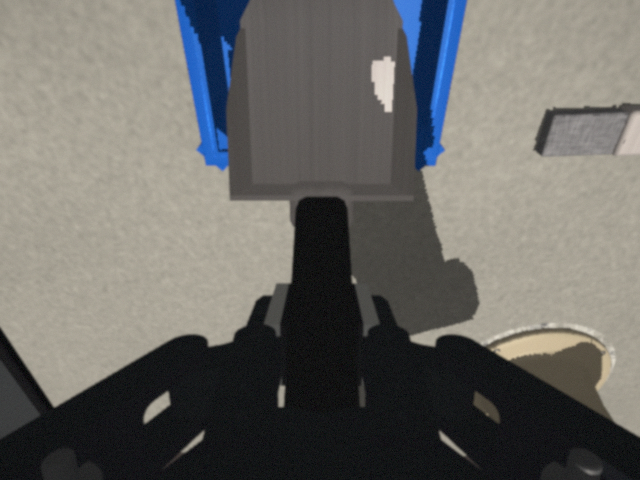

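View pics/scene7.png

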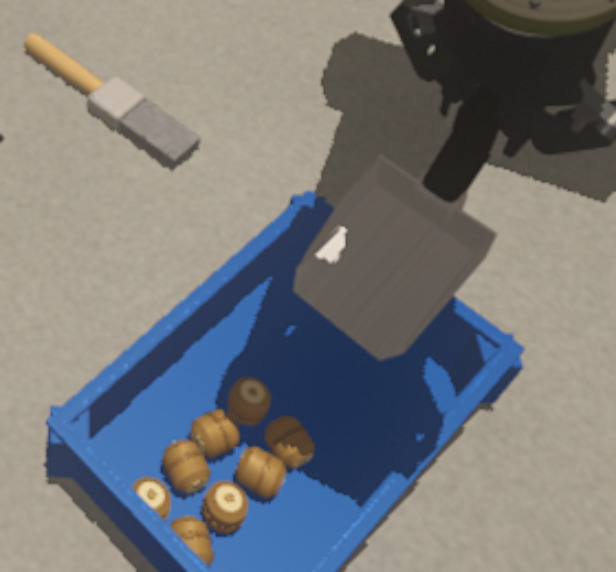

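Run:
```python
from h import *
for n in("side","scene"):
    d=dict(np.load(n+"7.npz"));P=cloud(d);X,Y,Z=P[...,0],P[...,1],P[...,2];c=d["color"].astype(int)
    gray=(c.max(-1)-c.min(-1)<30)&(c.max(-1)>60)
    m=gray&(Z>95)&(Z<165)&(X>380)&(X<510)&(Y>270)&(Y<400)
    m=cv2.erode(m.astype(np.uint8),np.ones((3,3)))>0
    q=P[m];print(n,len(q),np.percentile(q,[0.5,99.5],axis=0))
    f=q[(q[:,0]>478)];print(" nose y range",np.percentile(f[:,1],[1,99]),"z",f[:,2].min())
```

```text
side 1292 [[397.18678109 288.08479814 114.5776557 ]
 [484.41775251 374.96245112 162.55549853]]
 nose y range [299.65346881 367.92788523] z 112.75230556324095
scene 3557 [[394.47660164 291.42487165 114.94381212]
 [484.17564307 373.54126941 158.56389892]]
 nose y range [298.04108321 367.11614759] z 113.32223361083743
```

Request:
carry_out(deltas=[{"travel": [0.001, 0.001, -0.02], "turn": [0, 0, 0], "gripper": 10}, {"travel": [0.002, 0.003, -0.05], "turn": [0, 0, 0], "gripper": 10}, {"travel": [0.002, 0.003, -0.08], "turn": [0, 0, 0], "gripper": 10}, {"travel": [0.002, 0.003, -0.095], "turn": [0, 0, 0], "gripper": 10}, {"travel": [0.002, 0.003, -0.102], "turn": [0, 0, 0], "gripper": 10}, {"travel": [0.002, 0.003, -0.104], "turn": [0, 0, 0], "gripper": 10}, {"travel": [0.002, 0.003, -0.104], "turn": [0, 0, 0], "gripper": 10}])

```text
t: 13.25
tcp_pos: [385.9, 331.0, 131.4]
orientation: [0.005, 0.985, 0.016, -0.172]
ft_force: [-0.1, 0.9, -1.2]
gripper_width: 22.5
```

Run:
```python
from plant import ctrl
from h import *
s=ctrl.sense();show(s);now(s)
for n,bb in(("scene",(340,220,620,480)),("side",(200,200,440,430))):
    d=ctrl.snapshot(n);np.savez(n+"8.npz",**d);x0,y0,x1,y1=bb
    cv2.imwrite(f"pics/{n}8.png",cv2.resize(d["color"][y0:y1,x0:x1,::-1],None,fx=2.2,fy=2.2))
```

```text
t 13.25 tcp [385.9 331.  131.4] x [ 0.94   0.031 -0.339] y [ 0.034 -0.999  0.003] z [-0.338 -0.015 -0.941] yawy -88.07 F [-0.1  0.9 -1.2] w 22.5 q [0.41 0.54 1.48 0.12 1.45 1.92]
nose [492.5 336.   10.6] heading 1.9 pitch 20.32 roll 0.04
```

View pics/side8.png

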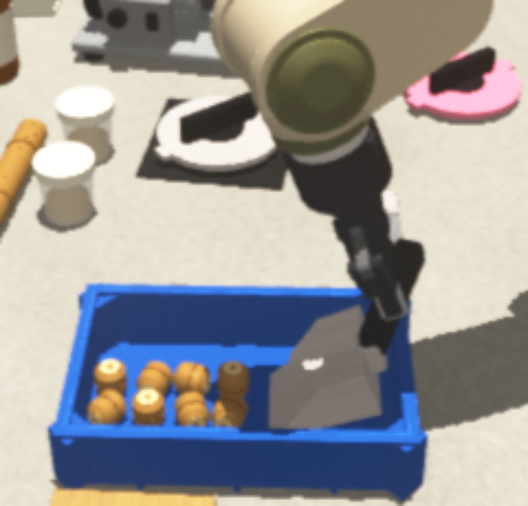

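View pics/scene8.png

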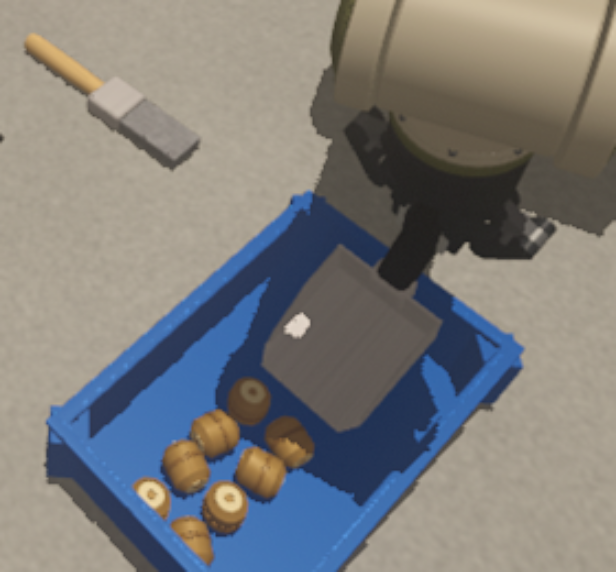

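The scoop is inside the tub in its clear end, in line with both piece rows (scene8: nose edge (300,400), pieces at (250,400) and (290,440)). Feeling for the floor.

Request:
carry_out(deltas=[{"travel": [0, 0, -0.002], "turn": [0, 0, 0], "gripper": 10}, {"travel": [0, 0, -0.004], "turn": [0, 0, 0], "gripper": 10}, {"travel": [0, 0, -0.005], "turn": [0, 0, 0], "gripper": 10}])

```text
t: 13.65
tcp_pos: [385.9, 331.2, 126.6]
orientation: [0.005, 0.985, 0.017, -0.171]
ft_force: [-0.4, 0.3, -1.7]
gripper_width: 22.8
```

Request:
carry_out(deltas=[{"travel": [0, 0, -0.001], "turn": [0, 0, 0], "gripper": 10}, {"travel": [0, 0, -0.002], "turn": [0, 0, 0], "gripper": 10}])

```text
t: 13.85
tcp_pos: [385.9, 331.2, 124.5]
orientation: [0.005, 0.985, 0.017, -0.171]
ft_force: [0.6, 0.1, -2.0]
gripper_width: 22.9
```

Run:
```python
from plant import ctrl
from h import *
s=ctrl.sense();show(s);now(s)
```

```text
t 13.85 tcp [385.9 331.2 124.5] x [ 0.941  0.031 -0.338] y [ 0.034 -0.999  0.003] z [-0.338 -0.015 -0.941] yawy -88.04 F [ 0.6  0.1 -2. ] w 22.9 q [0.41 0.55 1.48 0.12 1.43 1.91]
nose [492.5 336.3   3.8] heading 1.93 pitch 20.28 roll 0.06
```

Request:
carry_out(deltas=[{"travel": [0, 0, -0.001], "turn": [0, 0, 0], "gripper": 10}, {"travel": [0, 0, -0.002], "turn": [0, 0, 0], "gripper": 10}, {"travel": [0, 0, -0.002], "turn": [0, 0, 0], "gripper": 10}])

```text
t: 14.15
tcp_pos: [386.1, 331.4, 122.9]
orientation: [0.004, 0.985, 0.017, -0.171]
ft_force: [-0.8, -0.8, 3.8]
gripper_width: 22.0
```

Request:
carry_out(deltas=[{"travel": [0, 0, -0.001], "turn": [0, 0, 0], "gripper": 10}, {"travel": [0, 0, -0.0015], "turn": [0, 0, 0], "gripper": 10}, {"travel": [0, 0, -0.0015], "turn": [0, 0, 0], "gripper": 10}])

```text
t: 14.45
tcp_pos: [386.3, 331.6, 122.3]
orientation: [0.004, 0.985, 0.017, -0.171]
ft_force: [-2.0, -0.9, 8.8]
gripper_width: 22.5
```

Run:
```python
from plant import ctrl
from h import *
s=ctrl.sense();show(s);now(s)
```

```text
t 14.45 tcp [386.3 331.6 122.3] x [ 0.941  0.032 -0.336] y [ 0.034 -0.999  0.002] z [-0.336 -0.014 -0.942] yawy -88.03 F [-2.  -0.9  8.8] w 22.5 q [0.42 0.55 1.49 0.12 1.43 1.91]
nose [493.2 336.8   1.8] heading 1.96 pitch 20.17 roll 0.11
```

Run:
```python
from plant import ctrl
from h import *
s=ctrl.sense()
for x,p,z in((498,18.5,2.2),(503,17,2.3),(508,15,2.4),(513,13,2.5),(518,11,2.6),(523,9,2.8),(529,7,3),(535,5.5,3),(541,4,3.2)): plan(s,[x,336.5+.035*(x-493),z],2,p)
```

```text
travel [ 0.0013 -0.0001 -0.0028] turn [-0.05 -1.67  0.08] tcp [387.6 331.4 119.5]
travel [ 0.0033 -0.0001 -0.0056] turn [ 0.01 -3.17  0.08] tcp [389.6 331.5 116.7]
travel [ 0.0044 -0.     -0.0096] turn [ 0.07 -5.17  0.07] tcp [390.7 331.5 112.8]
travel [ 0.0056  0.     -0.0136] turn [ 0.14 -7.17  0.07] tcp [391.9 331.6 108.7]
travel [ 0.007   0.0001 -0.0178] turn [ 0.21 -9.17  0.07] tcp [393.3 331.6 104.5]
travel [ 0.0085  0.0001 -0.0221] turn [  0.28 -11.17   0.07] tcp [394.8 331.7 100.3]
travel [ 0.0112  0.0002 -0.0264] turn [  0.35 -13.17   0.07] tcp [397.5 331.8  95.9]
travel [ 0.0148  0.0003 -0.0299] turn [  0.4  -14.67   0.06] tcp [401.1 331.9  92.5]
travel [ 0.0185  0.0005 -0.0332] turn [  0.45 -16.16   0.06] tcp [404.8 332.   89.1]
```

Request:
carry_out(deltas=[{"travel": [0.0013, 0, -0.0025], "turn": [0, -1.7, 0], "gripper": 10}, {"travel": [0.0033, 0, -0.0055], "turn": [0, -3.2, 0], "gripper": 10}, {"travel": [0.0044, 0, -0.0095], "turn": [0, -5.2, 0], "gripper": 10}, {"travel": [0.0056, 0, -0.0135], "turn": [0.1, -7.2, 0], "gripper": 10}, {"travel": [0.007, 0, -0.0177], "turn": [0.2, -9.2, 0], "gripper": 10}, {"travel": [0.0085, 0, -0.022], "turn": [0.3, -11.2, 0], "gripper": 10}, {"travel": [0.0112, 0, -0.0262], "turn": [0.35, -13.2, 0], "gripper": 10}, {"travel": [0.0148, 0, -0.0297], "turn": [0.4, -14.7, 0], "gripper": 10}, {"travel": [0.0185, 0.0005, -0.033], "turn": [0.45, -16.2, 0], "gripper": 10}])

```text
t: 15.35
tcp_pos: [404.9, 332.1, 89.2]
orientation: [0.002, 0.999, 0.017, -0.029]
ft_force: [-1.5, -0.0, 0.9]
gripper_width: 22.7
```

Run:
```python
from plant import ctrl
from h import *
s=ctrl.sense();show(s);now(s)
for n,bb in(("scene",(340,220,620,480)),("side",(200,200,440,430))):
    d=ctrl.snapshot(n);np.savez(n+"9.npz",**d);x0,y0,x1,y1=bb
    cv2.imwrite(f"pics/{n}9.png",cv2.resize(d["color"][y0:y1,x0:x1,::-1],None,fx=2.2,fy=2.2))
wrist(ctrl,"w9")
```

```text
t 15.35 tcp [404.9 332.1  89.2] x [ 0.998  0.033 -0.059] y [ 0.034 -0.999  0.004] z [-0.059 -0.006 -0.998] yawy -88.08 F [-1.5 -0.   0.9] w 22.7 q [0.45 0.49 1.64 0.02 1.07 1.98]
nose [541.2 338.2   3.6] heading 1.95 pitch 3.9 roll 0.02
```

View pics/side9.png

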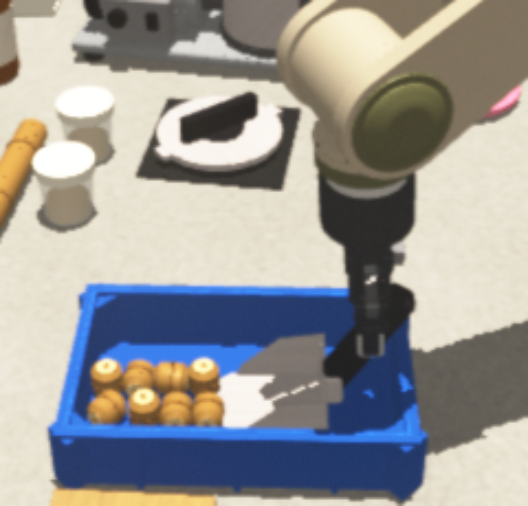

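View pics/w9.png

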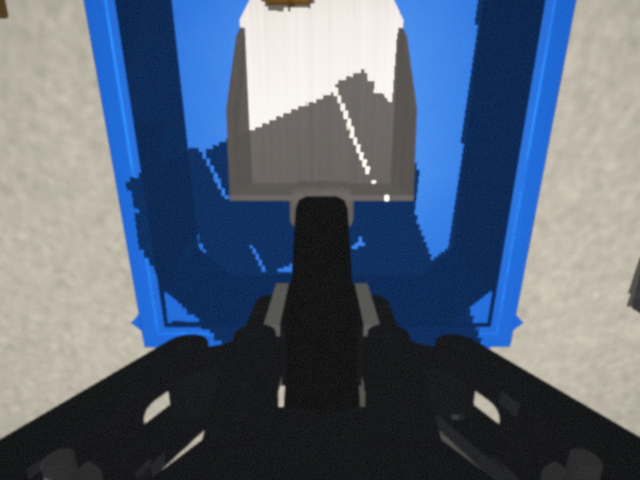

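Working: the pieces are packing ahead of the nose (side9 (220,395)). Pushing on.

Request:
carry_out(deltas=[{"travel": [0.006, 0, -0.0005], "turn": [0, 0, 0], "gripper": 10}, {"travel": [0.012, 0.0005, -0.001], "turn": [0, 0, 0], "gripper": 10}, {"travel": [0.02, 0.0007, -0.001], "turn": [0, 0, 0], "gripper": 10}, {"travel": [0.028, 0.001, -0.001], "turn": [0, 0, 0], "gripper": 10}, {"travel": [0.036, 0.001, -0.001], "turn": [0, 0, 0], "gripper": 10}, {"travel": [0.044, 0.0015, -0.001], "turn": [0, 0, 0], "gripper": 10}, {"travel": [0.05, 0.0015, -0.001], "turn": [0, 0, 0], "gripper": 10}])

```text
t: 16.2
tcp_pos: [455.8, 333.7, 88.5]
orientation: [0.002, 0.999, 0.017, -0.03]
ft_force: [-2.1, -0.2, 5.2]
gripper_width: 22.6
```

Run:
```python
from plant import ctrl
from h import *
s=ctrl.sense();show(s);now(s)
for n,bb in(("scene",(340,220,620,480)),("side",(200,200,440,430))):
    d=ctrl.snapshot(n);x0,y0,x1,y1=bb
    cv2.imwrite(f"pics/{n}10.png",cv2.resize(d["color"][y0:y1,x0:x1,::-1],None,fx=2.2,fy=2.2))
```

```text
t 16.2 tcp [455.8 333.7  88.5] x [ 0.998  0.033 -0.059] y [ 0.033 -0.999  0.004] z [-0.059 -0.006 -0.998] yawy -88.09 F [-2.1 -0.2  5.2] w 22.6 q [0.42 0.57 1.51 0.02 1.12 1.94]
nose [592.1 339.7   2.7] heading 1.94 pitch 3.94 roll 0.03
```

View pics/side10.png

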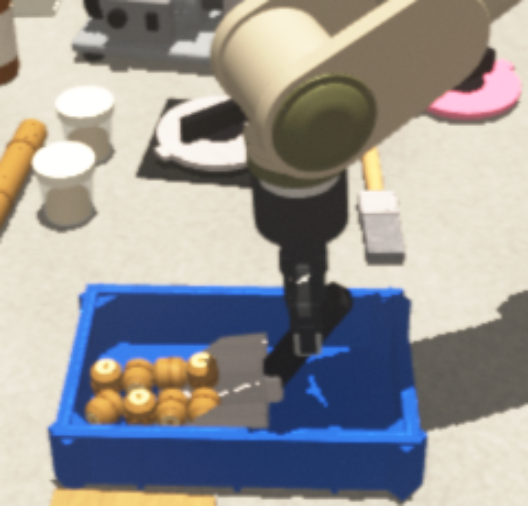

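View pics/scene10.png

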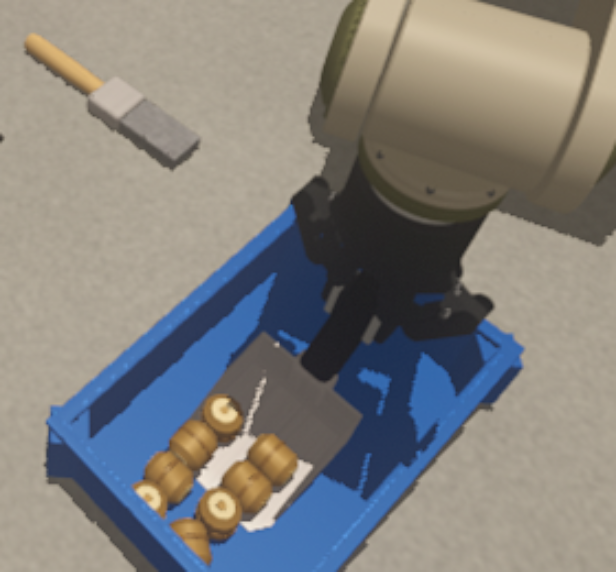

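Four pieces are already over the scoop floor (scene10 around (235,445)). Continuing another 40 mm.

Request:
carry_out(deltas=[{"travel": [0.006, 0, 0], "turn": [0, 0, 0], "gripper": 10}, {"travel": [0.013, 0.0005, 0], "turn": [0, 0, 0], "gripper": 10}, {"travel": [0.02, 0.0007, 0], "turn": [0, 0, 0], "gripper": 10}, {"travel": [0.027, 0.001, 0], "turn": [0, 0, 0], "gripper": 10}, {"travel": [0.034, 0.001, 0], "turn": [0, 0, 0], "gripper": 10}, {"travel": [0.04, 0.0015, 0], "turn": [0, 0, 0], "gripper": 10}])

```text
t: 16.9
tcp_pos: [496.4, 335.1, 88.4]
orientation: [0.002, 0.999, 0.016, -0.029]
ft_force: [-1.9, -0.4, 5.5]
gripper_width: 22.7
```

Run:
```python
from plant import ctrl
from h import *
s=ctrl.sense();show(s);now(s)
for n,bb in(("scene",(340,220,620,480)),("side",(200,200,440,430))):
    d=ctrl.snapshot(n);x0,y0,x1,y1=bb
    cv2.imwrite(f"pics/{n}11.png",cv2.resize(d["color"][y0:y1,x0:x1,::-1],None,fx=2.2,fy=2.2))
wrist(ctrl,"w11")
```

```text
t 16.9 tcp [496.4 335.1  88.4] x [ 0.998  0.033 -0.059] y [ 0.033 -0.999  0.004] z [-0.059 -0.006 -0.998] yawy -88.1 F [-1.9 -0.4  5.5] w 22.7 q [0.39 0.64 1.39 0.02 1.17 1.92]
nose [632.7 341.1   2.7] heading 1.92 pitch 3.9 roll 0.03
```

View pics/side11.png

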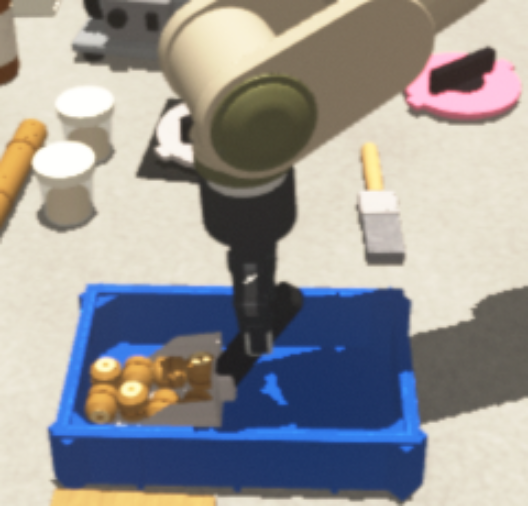

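View pics/scene11.png

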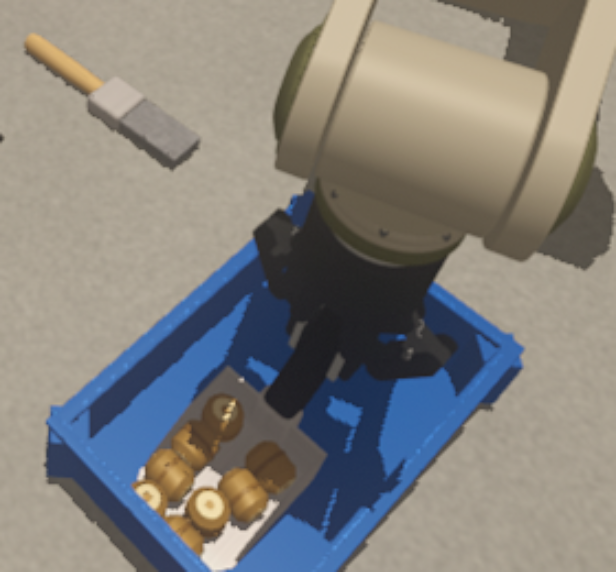

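View pics/w11.png

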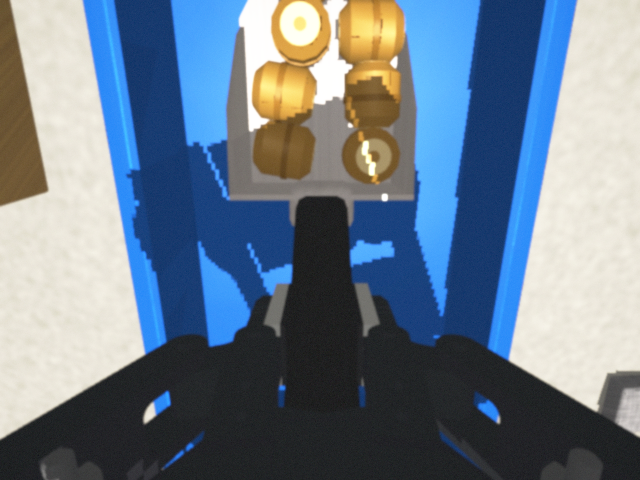

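Six pieces are in the scoop in w11 and two are at the nose. Tilting the nose up in place so that they slide back.

```bash
cat >> h.py <<'E'
def planB(s,B,h,p):
    plan(s,np.array(B)+scoopR(h,p).apply([100,0,0]),h,p)
E
python3 - <<'E'
from plant import ctrl
from h import *
s=ctrl.sense()
for p,x,z in((2,532.5,9),(0,532,8.5),(-2,532,8.5),(-4,531,8.5),(-6,530,9),(-8,529,9),(-10,528,10),(-12,527,12)):planB(s,[x,337.5,z],2,p)
E
```

```text
travel [-0.0034 -0.0003 -0.0016] turn [ 0.02 -1.82  0.09] tcp [493.3 334.7  86.6]
travel [-0.0066 -0.0004 -0.0035] turn [ 0.09 -3.82  0.09] tcp [490.1 334.6  84.7]
travel [-0.0092 -0.0005 -0.005 ] turn [ 0.16 -5.82  0.09] tcp [487.4 334.5  83.2]
travel [-0.0128 -0.0006 -0.0066] turn [ 0.23 -7.82  0.09] tcp [483.9 334.5  81.6]
travel [-0.0163 -0.0007 -0.0078] turn [ 0.3  -9.82  0.09] tcp [480.3 334.4  80.4]
travel [-0.0198 -0.0008 -0.0096] turn [  0.36 -11.82   0.09] tcp [476.9 334.3  78.6]
travel [-0.0232 -0.0009 -0.0105] turn [  0.43 -13.82   0.09] tcp [473.5 334.2  77.7]
travel [-0.0265 -0.0009 -0.0104] turn [  0.5  -15.82   0.09] tcp [470.2 334.1  77.8]
```

Request:
carry_out(deltas=[{"travel": [-0.0034, 0, -0.0015], "turn": [0, -1.8, 0], "gripper": 10}, {"travel": [-0.0066, 0, -0.0035], "turn": [0.1, -3.8, 0], "gripper": 10}, {"travel": [-0.0092, -0.0005, -0.005], "turn": [0.15, -5.8, 0], "gripper": 10}, {"travel": [-0.0128, -0.0005, -0.0065], "turn": [0.2, -7.8, 0], "gripper": 10}, {"travel": [-0.0163, -0.0005, -0.0078], "turn": [0.3, -9.8, 0], "gripper": 10}, {"travel": [-0.0198, -0.0005, -0.0095], "turn": [0.35, -11.8, 0], "gripper": 10}, {"travel": [-0.0232, -0.001, -0.0105], "turn": [0.4, -13.8, 0], "gripper": 10}, {"travel": [-0.0265, -0.001, -0.0105], "turn": [0.5, -15.8, 0], "gripper": 10}])

```text
t: 17.85
tcp_pos: [468.6, 333.4, 76.2]
orientation: [0.001, 0.994, 0.016, 0.108]
ft_force: [-0.2, -0.5, -1.4]
gripper_width: 22.7
```

Run:
```python
from plant import ctrl
from h import *
s=ctrl.sense();show(s);now(s)
for n,bb in(("scene",(340,220,620,480)),("side",(200,200,440,430))):
    d=ctrl.snapshot(n);x0,y0,x1,y1=bb
    cv2.imwrite(f"pics/{n}12.png",cv2.resize(d["color"][y0:y1,x0:x1,::-1],None,fx=2.2,fy=2.2))
wrist(ctrl,"w12")
s=ctrl.sense()
for p,x,z in((-14,522,14),(-16,515,16),(-18,508,20),(-20,500,28),(-22,492,40),(-22,485,55),(-22,480,75),(-22,475,100)):planB(s,[x,336.5,z],2,p)
```

```text
t 17.85 tcp [468.6 333.4  76.2] x [0.976 0.032 0.214] y [ 0.032 -0.999  0.005] z [ 0.214  0.002 -0.977] yawy -88.18 F [-0.2 -0.5 -1.4] w 22.7 q [ 0.46  0.51  1.67 -0.13  0.77  2.08]
nose [623.1 339.9  30.7] heading 1.92 pitch -11.83 roll -0.08
travel [-0.0059 -0.0007  0.0011] turn [ 0.14 -2.25  0.07] tcp [462.9 333.   77.8]
travel [-0.015  -0.0007  0.001 ] turn [ 0.21 -4.25  0.07] tcp [453.7 333.   77.7]
travel [-0.0242 -0.0008  0.0029] turn [ 0.28 -6.24  0.07] tcp [444.6 332.9  79.5]
travel [-0.0342 -0.0009  0.0086] turn [ 0.35 -8.24  0.07] tcp [434.6 332.8  85.2]
travel [-0.0441 -0.001   0.0183] turn [  0.42 -10.24   0.08] tcp [424.6 332.7  94.9]
travel [-0.0511 -0.001   0.0333] turn [  0.42 -10.24   0.08] tcp [417.6 332.7 109.9]
travel [-0.0561 -0.001   0.0533] turn [  0.42 -10.24   0.08] tcp [412.6 332.7 129.9]
travel [-0.0611 -0.001   0.0783] turn [  0.42 -10.24   0.08] tcp [407.6 332.7 154.9]
```

View pics/side12.png

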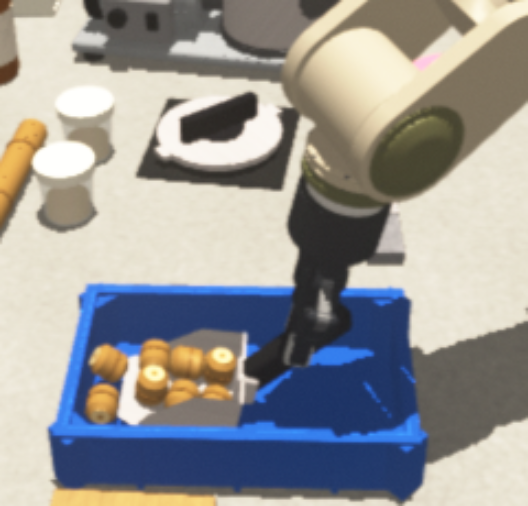

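View pics/scene12.png

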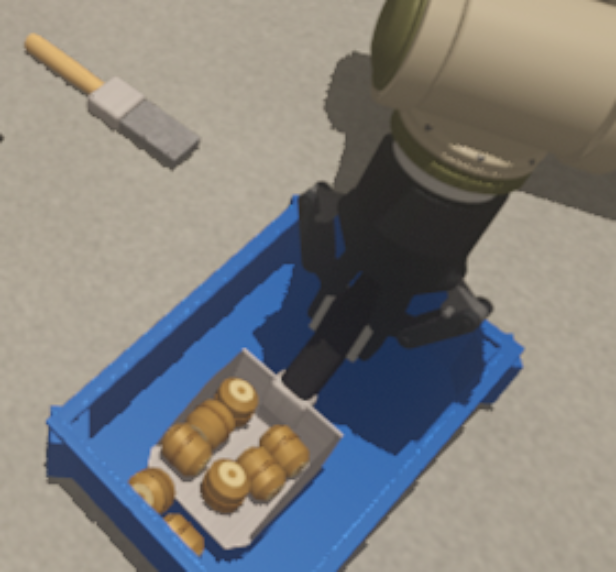

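View pics/w12.png

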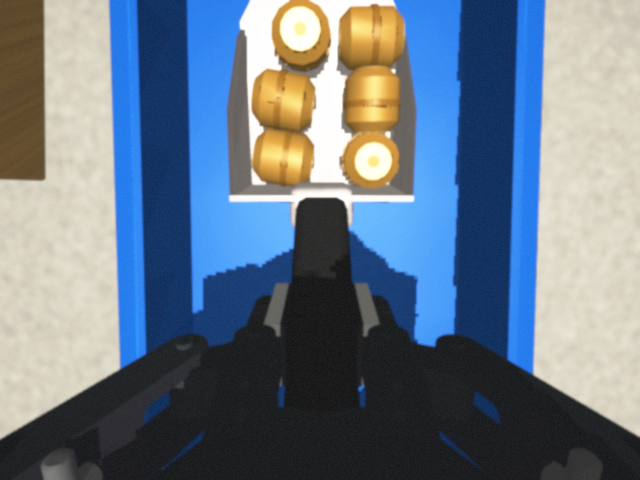

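Six pieces are seated (2×3 in w12) and the two left over fell back in the tub. Tilting further and lifting.

Request:
carry_out(deltas=[{"travel": [-0.004, -0.0005, 0.001], "turn": [0.1, -2.2, 0], "gripper": 10}, {"travel": [-0.012, -0.0005, 0.001], "turn": [0.2, -4.2, 0], "gripper": 10}, {"travel": [-0.021, -0.001, 0.003], "turn": [0.3, -6.2, 0], "gripper": 10}, {"travel": [-0.031, -0.001, 0.0085], "turn": [0.35, -8.2, 0], "gripper": 10}, {"travel": [-0.041, -0.001, 0.018], "turn": [0.4, -10.2, 0], "gripper": 10}, {"travel": [-0.05, -0.001, 0.033], "turn": [0.4, -10.2, 0], "gripper": 10}, {"travel": [-0.056, -0.001, 0.053], "turn": [0.4, -10.2, 0], "gripper": 10}, {"travel": [-0.061, -0.001, 0.078], "turn": [0.4, -10.2, 0], "gripper": 10}, {"travel": [-0.061, -0.001, 0.105], "turn": [0.4, -10.2, 0], "gripper": 10}, {"travel": [-0.061, -0.001, 0.125], "turn": [0.4, -10.2, 0], "gripper": 10}])

```text
t: 19.0
tcp_pos: [407.9, 332.7, 203.1]
orientation: [-0.001, 0.981, 0.016, 0.195]
ft_force: [-0.1, 0.3, -3.5]
gripper_width: 22.7
```

Run:
```python
from plant import ctrl
from h import *
s=ctrl.sense();show(s);now(s)
d=ctrl.snapshot("scene");cv2.imwrite("pics/scene13.png",d["color"][:,:,::-1])
wrist(ctrl,"w13")
# mill: axis in fixed frames, rim
for n in("scene7","side7"):
    d=dict(np.load(n+".npz"));P=cloud(d);X,Y,Z=P[...,0],P[...,1],P[...,2]
    q=P[(abs(Z-130)<4)&(np.hypot(X-512,Y+317)<78)];print(n,"rim",cv2.minEnclosingCircle(q[:,:2].astype(np.float32)))
    q=P[(abs(Z-148)<4)&(np.hypot(X-512,Y+317)<100)&(np.hypot(X-512,Y+317)>70)];
    a=np.degrees(np.arctan2(q[:,1]+317,q[:,0]-512));print(" claws az",np.histogram(a,18,(-180,180))[0])
```

```text
t 19.0 tcp [407.9 332.7 203.1] x [0.924 0.03  0.382] y [ 0.031 -1.     0.004] z [ 0.382  0.009 -0.924] yawy -88.22 F [-0.1  0.3 -3.5] w 22.7 q [ 0.56  0.2   1.77 -0.26  0.84  2.24]
nose [567.9 339.4 185.4] heading 1.91 pitch -21.92 roll 0.0
scene7 rim ((509.36065673828125, -318.25372314453125), 77.30314636230469)
 claws az [ 0  0  0  0  0 30 72 65 16  0  0  0  0  0 28 76 65 13]
side7 rim ((551.2391357421875, -301.53472900390625), 59.07850646972656)
 claws az [0 0 0 0 0 0 0 9 4 0 0 0 0 0 0 0 0 0]
```

View pics/scene13.png

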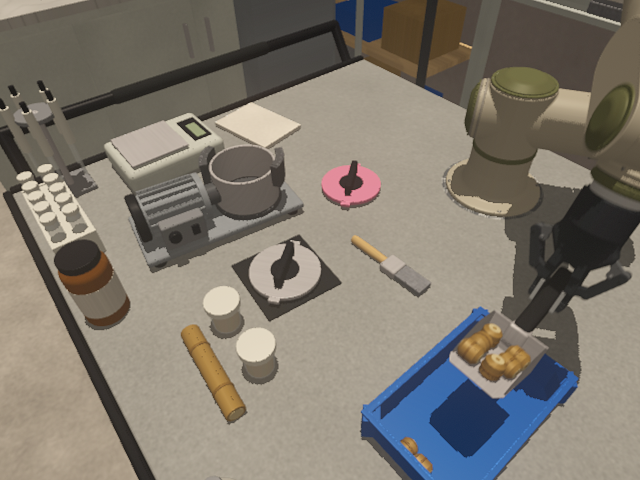

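View pics/w13.png

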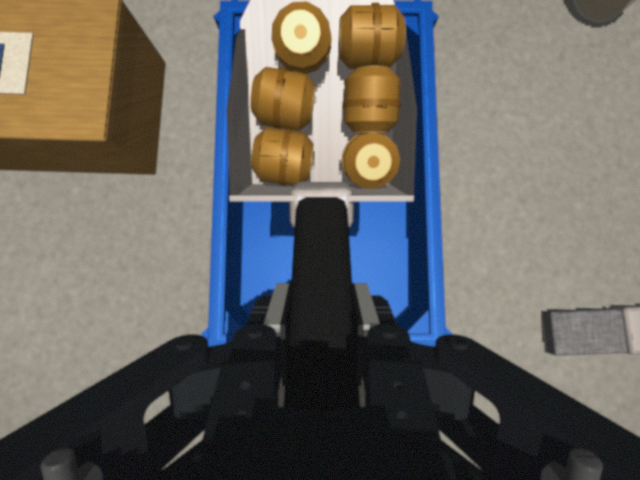

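Six pieces are held and two remain in the tub. Plan: carry high with the nose still up, turning the heading from 2° to 40° so the scoop pours between the claws (claws near -48° and 132°).

Run:
```python
from plant import ctrl
from h import *
s=ctrl.sense()
plan(s,[492,-334,235],40,-22)
```

```text
travel [-0.0387 -0.7713  0.0484] turn [-0.16  0.09 38.09] tcp [ 370.2 -438.1  252.5]
```

Request:
carry_out(deltas=[{"travel": [0.001, -0.008, 0.01], "turn": [0, 0, 0], "gripper": 10}, {"travel": [0.002, -0.024, 0.025], "turn": [0, 0, 0.5], "gripper": 10}, {"travel": [0.004, -0.046, 0.04], "turn": [0, 0, 1], "gripper": 10}, {"travel": [0.006, -0.072, 0.048], "turn": [0, 0, 2], "gripper": 10}, {"travel": [0.008, -0.1, 0.048], "turn": [0, 0, 3.5], "gripper": 10}, {"travel": [0.01, -0.128, 0.048], "turn": [0, 0, 5], "gripper": 10}, {"travel": [0.012, -0.156, 0.048], "turn": [0, 0, 6.5], "gripper": 10}, {"travel": [0.014, -0.184, 0.048], "turn": [0, 0, 8], "gripper": 10}, {"travel": [0.016, -0.212, 0.048], "turn": [0, 0, 9.5], "gripper": 10}, {"travel": [0.018, -0.24, 0.048], "turn": [0, 0, 11], "gripper": 10}])

```text
t: 20.1
tcp_pos: [426.2, 91.7, 251.2]
orientation: [-0.021, 0.975, 0.11, 0.194]
ft_force: [0.6, -0.6, -2.5]
gripper_width: 22.5
```

Run:
```python
from plant import ctrl
from h import *
s=ctrl.sense();show(s);now(s);wrist(ctrl,"w14")
s=ctrl.sense();plan(s,[492,-334,235],40,-22)
```

```text
t 20.1 tcp [426.2  91.7 251.2] x [0.9   0.206 0.384] y [ 0.222 -0.975  0.001] z [ 0.374  0.084 -0.923] yawy -77.16 F [ 0.6 -0.6 -2.5] w 22.5 q [-0.14 -0.12  1.98  0.17  0.92  1.13]
nose [582.  129.  233.9] heading 12.92 pitch -22.04 roll 0.14
travel [-0.0567 -0.5267  0.0012] turn [-4.000e-02  2.000e-02  2.708e+01] tcp [ 370.2 -438.1  252.5]
```

View pics/w14.png

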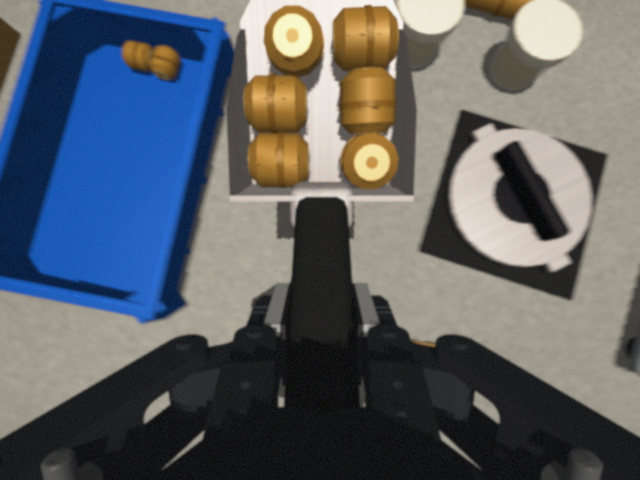

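Six pieces are still stable in w14. Continuing.

Request:
carry_out(deltas=[{"travel": [-0.002, -0.025, 0.001], "turn": [0, 0, 1.3], "gripper": 10}, {"travel": [-0.004, -0.053, 0.001], "turn": [0, 0, 2.8], "gripper": 10}, {"travel": [-0.007, -0.081, 0.001], "turn": [0, 0, 4.3], "gripper": 10}, {"travel": [-0.01, -0.109, 0.001], "turn": [0, 0, 5.8], "gripper": 10}, {"travel": [-0.013, -0.137, 0.001], "turn": [0, 0, 7.3], "gripper": 10}, {"travel": [-0.016, -0.165, 0.001], "turn": [0, 0, 8.8], "gripper": 10}, {"travel": [-0.019, -0.193, 0.001], "turn": [0, 0, 10.3], "gripper": 10}, {"travel": [-0.022, -0.221, 0.001], "turn": [0, 0, 11.8], "gripper": 10}, {"travel": [-0.026, -0.249, 0.001], "turn": [0, 0, 13.2], "gripper": 10}, {"travel": [-0.03, -0.275, 0.001], "turn": [0, 0, 14.5], "gripper": 10}])

```text
t: 21.15
tcp_pos: [396.0, -187.9, 251.5]
orientation: [-0.045, 0.953, 0.232, 0.19]
ft_force: [0.4, -0.0, -2.5]
gripper_width: 22.2
```

Request:
carry_out(deltas=[{"travel": [-0.003, -0.025, 0], "turn": [0, 0, 1.4], "gripper": 10}, {"travel": [-0.006, -0.053, 0], "turn": [0, 0, 2.8], "gripper": 10}, {"travel": [-0.009, -0.081, 0], "turn": [0, 0, 4.2], "gripper": 10}, {"travel": [-0.012, -0.109, 0], "turn": [0, 0, 5.6], "gripper": 10}, {"travel": [-0.015, -0.137, 0], "turn": [0, 0, 7], "gripper": 10}, {"travel": [-0.018, -0.165, 0], "turn": [0, 0, 8.4], "gripper": 10}, {"travel": [-0.021, -0.192, 0], "turn": [0, 0, 9.8], "gripper": 10}, {"travel": [-0.024, -0.215, 0], "turn": [0, 0, 11], "gripper": 10}, {"travel": [-0.026, -0.232, 0], "turn": [0, 0, 12], "gripper": 10}, {"travel": [-0.027, -0.24, 0], "turn": [0, 0, 12.5], "gripper": 10}])

```text
t: 22.15
tcp_pos: [368.1, -429.4, 250.3]
orientation: [-0.066, 0.922, 0.334, 0.184]
ft_force: [-1.3, 0.9, -2.3]
gripper_width: 22.6
```

Run:
```python
from plant import ctrl
from h import *
ctrl.snapshot("scene")
s=ctrl.sense();show(s);now(s);s,d=wrist(ctrl,"w15")
for n,bb in(("scene",(60,20,400,275)),("side",(180,20,440,215))):
    d=ctrl.snapshot(n);x0,y0,x1,y1=bb;np.savez(n+"15.npz",**d)
    cv2.imwrite(f"pics/{n}15.png",cv2.resize(d["color"][y0:y1,x0:x1,::-1],None,fx=2.3,fy=2.3))
```

```text
t 22.2 tcp [ 368.1 -429.7  250.4] x [0.71  0.591 0.383] y [ 0.64  -0.769  0.001] z [ 0.295  0.244 -0.924] yawy -50.24 F [-0.7 -0.4 -2.5] w 22.4 q [-1.24  0.42  1.35  0.37  1.52 -0.41]
nose [ 490.1 -325.9  232.9] heading 39.83 pitch -21.98 roll 0.15
```

View pics/w15.png

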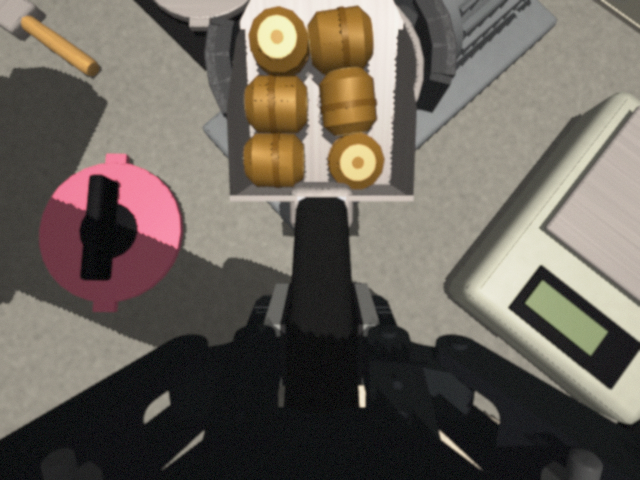

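View pics/scene15.png

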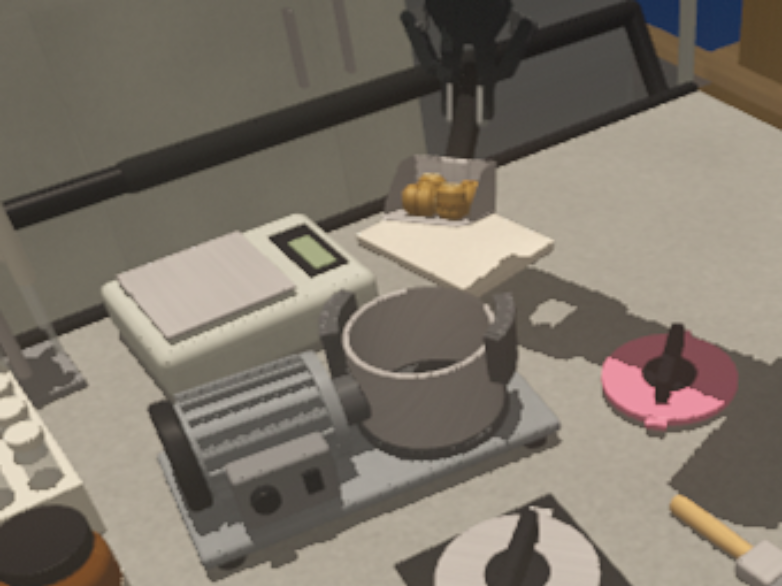

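View pics/side15.png

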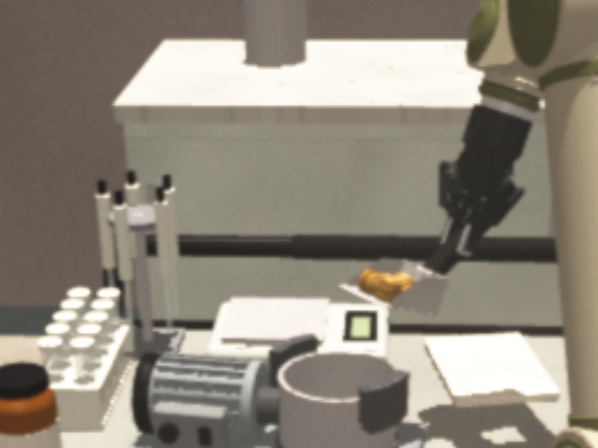

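Run:
```python
from h import *
from plant import ctrl
from scipy.optimize import least_squares
for n in("scene15","side15"):
    d=dict(np.load(n+".npz"));P=cloud(d);X,Y,Z=P[...,0],P[...,1],P[...,2];c=d["color"].astype(int)
    q=P[(abs(Z-130)<3)&(np.hypot(X-512,Y+317)<77)&(np.hypot(X-512,Y+317)>60)]
    f=least_squares(lambda p:np.hypot(q[:,0]-p[0],q[:,1]-p[1])-70,[512,-317],loss="soft_l1",f_scale=3);print(n,"axis",f.x,len(q))
    gray=(c.max(-1)-c.min(-1)<35)
    m=(Z>185)&(Z<260)&(np.hypot(X-450,Y+360)<110)
    q=P[m];h=np.array([np.cos(np.radians(40)),np.sin(np.radians(40)),0]);l=np.array([-h[1],h[0],0])
    a=(q-np.array([511.5,-317.5,0]))@h;b=(q-np.array([511.5,-317.5,0]))@l
    i=a>np.percentile(a,99.5);print(" nose along",np.percentile(a,[99,99.9]),"z there",np.median(q[i,2]),"lat range",np.percentile(b[a>a.max()-25],[1,99]))
s=ctrl.sense()
ax=np.array([511.5,-317.5]);hh=np.array([.766,.643])
for k,z,p in((-30,215,-20),(-30,200,-16),(-30,188,-11),(-30,176,-5),(-30,168,1),(-30,162,7),(-28,158,13),(-28,155,19),(-27,152,25),(-25,150,31),(-25,148,37),(-25,147,43),(-25,146,48),(-25,146,52)):
    n=ax+hh*k;plan(s,[n[0],n[1],z],40,p)
```

```text
scene15 axis [ 511.0122859  -317.74507328] 331
 nose along [-25.12924075 -23.56935187] z there 231.74113255112147 lat range [-32.50971939  49.66728426]
side15 axis [ 511.33864143 -315.67924775] 117
 nose along [-24.57965619 -22.38109552] z there 231.27512517014964 lat range [-34.77984284  48.66517361]
travel [-0.0017 -0.013  -0.0132] turn [-1.38  1.46  0.07] tcp [ 367.2 -440.4  238. ]
travel [-0.0002 -0.0117 -0.0172] turn [-3.95  4.53  0.07] tcp [ 368.8 -439.1  234.1]
travel [ 0.0026 -0.0094 -0.0156] turn [-7.16  8.36  0.08] tcp [ 371.5 -436.8  235.7]
travel [ 0.007  -0.0057 -0.0117] turn [-11.02  12.96   0.08] tcp [ 376.  -433.1  239.5]
travel [ 0.0127 -0.0009 -0.0046] turn [-14.87  17.56   0.09] tcp [ 381.7 -428.3  246.7]
travel [0.0196 0.0049 0.0037] turn [-18.72  22.15   0.09] tcp [ 388.6 -422.5  254.9]
travel [0.0291 0.0129 0.0129] turn [-22.58  26.75   0.1 ] tcp [ 398.1 -414.5  264.2]
travel [0.0382 0.0204 0.022 ] turn [-26.43  31.35   0.1 ] tcp [ 407.1 -406.9  273.3]
travel [0.0489 0.0294 0.0298] turn [-30.28  35.95   0.11] tcp [ 417.8 -398.   281.1]
travel [0.0611 0.0397 0.0372] turn [-34.13  40.55   0.12] tcp [ 430.1 -387.7  288.5]
travel [0.0726 0.0493 0.0431] turn [-37.99  45.15   0.12] tcp [ 441.5 -378.1  294.3]
travel [0.0846 0.0594 0.0483] turn [-41.84  49.75   0.13] tcp [ 453.5 -368.   299.6]
travel [0.0949 0.068  0.0513] turn [-45.05  53.58   0.13] tcp [ 463.8 -359.3  302.5]
travel [0.1033 0.0751 0.0535] turn [-47.62  56.65   0.13] tcp [ 472.3 -352.2  304.8]
```

Request:
carry_out(deltas=[{"travel": [-0.0017, -0.007, -0.008], "turn": [-0.7, 0.7, 0], "gripper": 10}, {"travel": [-0.0017, -0.013, -0.013], "turn": [-1.4, 1.5, 0], "gripper": 10}, {"travel": [0, -0.0117, -0.017], "turn": [-3.9, 4.5, 0], "gripper": 10}, {"travel": [0.0026, -0.0094, -0.0156], "turn": [-7.2, 8.4, 0], "gripper": 10}, {"travel": [0.007, -0.0057, -0.0117], "turn": [-11, 13, 0], "gripper": 10}, {"travel": [0.0127, -0.0009, -0.0046], "turn": [-14.9, 17.6, 0], "gripper": 10}, {"travel": [0.0196, 0.0049, 0.0037], "turn": [-18.7, 22.2, 0], "gripper": 10}, {"travel": [0.0196, 0.0049, 0.0037], "turn": [-18.7, 22.2, 0], "gripper": 10}])

```text
t: 23.15
tcp_pos: [390.9, -420.8, 255.8]
orientation: [0.022, 0.938, 0.343, -0.053]
ft_force: [0.3, -0.2, -3.0]
gripper_width: 22.6
```

Run:
```python
from plant import ctrl
from h import *
s=ctrl.sense();show(s);now(s);s,d=wrist(ctrl,"w16")
for n,bb in(("scene",(60,20,400,275)),):
    d=ctrl.snapshot(n);x0,y0,x1,y1=bb
    cv2.imwrite(f"pics/{n}16.png",cv2.resize(d["color"][y0:y1,x0:x1,::-1],None,fx=2.3,fy=2.3))
s=ctrl.sense()
ax=np.array([511.5,-317.5]);hh=np.array([.766,.643])
for k,z,p in((-30,157,10),(-30,154,14),(-28,151,18),(-28,149,22),(-27,148,27),(-25,147,32),(-25,146,37),(-25,145,42),(-25,145,47),(-25,145,52)):
    n=ax+hh*k;plan(s,[n[0],n[1],z],40,p)
```

```text
t 23.15 tcp [ 390.9 -420.8  255.8] x [ 0.76   0.64  -0.115] y [ 0.645 -0.764  0.006] z [-0.084 -0.078 -0.993] yawy -49.85 F [ 0.3 -0.2 -3. ] w 22.6 q [-0.97  0.41  1.3  -0.12  1.41 -0.09]
nose [ 490.5 -335.   162.5] heading 40.15 pitch 7.12 roll -0.08
travel [0.0035 0.0028 0.0022] turn [-2.01  2.31  0.02] tcp [ 392.4 -419.2  256.7]
travel [0.0091 0.0075 0.0078] turn [-4.58  5.37  0.02] tcp [ 398.  -414.6  262.3]
travel [0.0166 0.0138 0.0129] turn [-7.15  8.44  0.02] tcp [ 405.5 -408.2  267.4]
travel [0.023  0.0192 0.0184] turn [-9.72 11.5   0.02] tcp [ 412.  -402.9  272.8]
travel [0.0324 0.027  0.0259] turn [-12.94  15.33   0.03] tcp [ 421.3 -395.   280.4]
travel [0.043  0.0359 0.0324] turn [-16.15  19.16   0.03] tcp [ 431.9 -386.1  286.9]
travel [0.0526 0.044  0.0379] turn [-19.36  22.99   0.03] tcp [ 441.5 -378.1  292.3]
travel [0.0625 0.0523 0.0422] turn [-22.58  26.82   0.03] tcp [ 451.5 -369.7  296.6]
travel [0.0728 0.061  0.0464] turn [-25.79  30.66   0.04] tcp [ 461.8 -361.1  300.8]
travel [0.0833 0.0698 0.0494] turn [-29.    34.49   0.04] tcp [ 472.3 -352.2  303.8]
```

View pics/scene16.png

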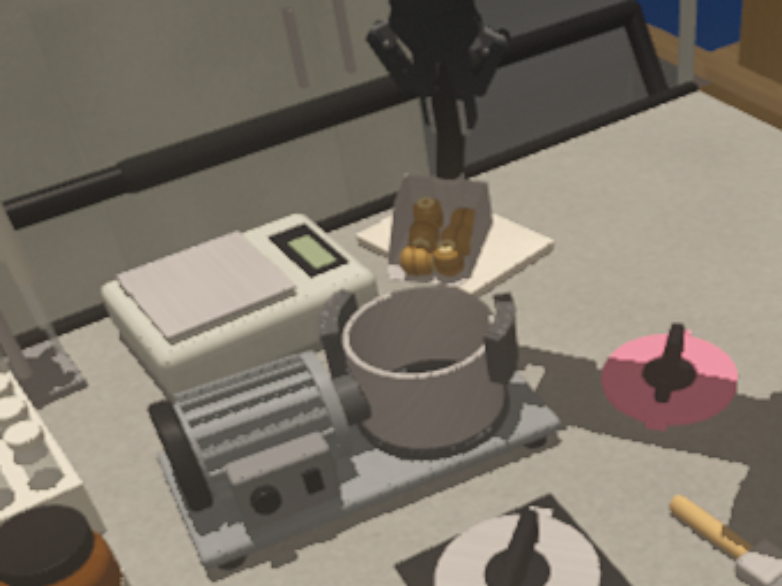

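View pics/w16.png

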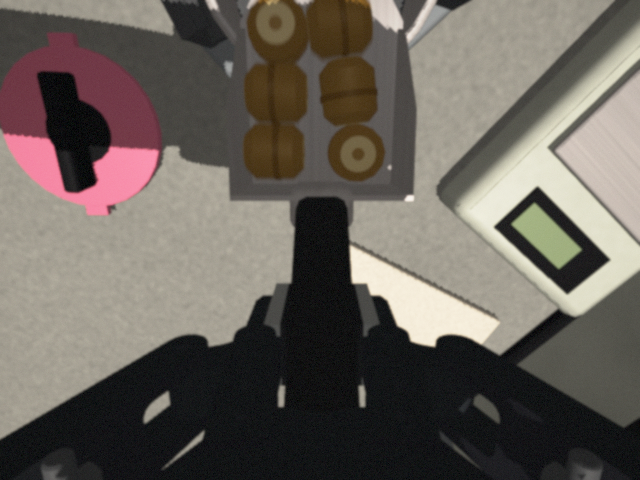

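Run:
```python
from h import *
d=dict(np.load("scene15.npz"))
for p in ([490,-335,162],[511,-317,130],[511-.766*66,-317-.643*66,130]):
    u,v=proj(d,p);print((u-60)*2.3,(v-20)*2.3)
```

```text
423.85671264825584 283.614147400928
419.70866693098895 328.09223264468153
440.4231100429628 289.52659590458853
```

The nose projects to (424,284), which is where the scoop edge is in the picture, so it is over the mouth. Pouring.

Request:
carry_out(deltas=[{"travel": [0.0035, 0.0028, 0.0022], "turn": [-2, 2.3, 0], "gripper": 10}, {"travel": [0.0091, 0.0075, 0.0078], "turn": [-4.6, 5.4, 0], "gripper": 10}, {"travel": [0.0166, 0.0138, 0.0129], "turn": [-7.1, 8.4, 0], "gripper": 10}, {"travel": [0.023, 0.0192, 0.0184], "turn": [-9.7, 11.5, 0], "gripper": 10}, {"travel": [0.0324, 0.027, 0.0259], "turn": [-12.9, 15.3, 0], "gripper": 10}, {"travel": [0.043, 0.0359, 0.0324], "turn": [-16.1, 19.2, 0], "gripper": 10}, {"travel": [0.0526, 0.044, 0.0379], "turn": [-19.4, 23, 0], "gripper": 10}, {"travel": [0.0625, 0.0523, 0.0422], "turn": [-22.6, 26.8, 0], "gripper": 10}, {"travel": [0.0728, 0.061, 0.0464], "turn": [-25.8, 30.7, 0], "gripper": 10}, {"travel": [0.0728, 0.061, 0.0464], "turn": [-25.8, 30.7, 0], "gripper": 10}])

```text
t: 24.25
tcp_pos: [462.6, -360.2, 298.5]
orientation: [0.135, 0.863, 0.316, -0.371]
ft_force: [-0.1, -0.8, -2.2]
gripper_width: 22.8
```

Run:
```python
from plant import ctrl
from h import *
s=ctrl.sense();show(s);now(s);s,d=wrist(ctrl,"w17")
for n,bb in(("scene",(60,20,400,275)),):
    d=ctrl.snapshot(n);x0,y0,x1,y1=bb
    cv2.imwrite(f"pics/{n}17.png",cv2.resize(d["color"][y0:y1,x0:x1,::-1],None,fx=2.3,fy=2.3))
```

```text
t 24.25 tcp [ 462.6 -360.2  298.5] x [ 0.525  0.445 -0.726] y [ 0.646 -0.764 -0.002] z [-0.555 -0.468 -0.688] yawy -49.79 F [-0.1 -0.8 -2.2] w 22.8 q [-0.56  0.61  1.09 -0.77  1.71  0.3 ]
nose [ 492.6 -332.2  142.6] heading 40.36 pitch 47.06 roll 0.41
```

View pics/scene17.png

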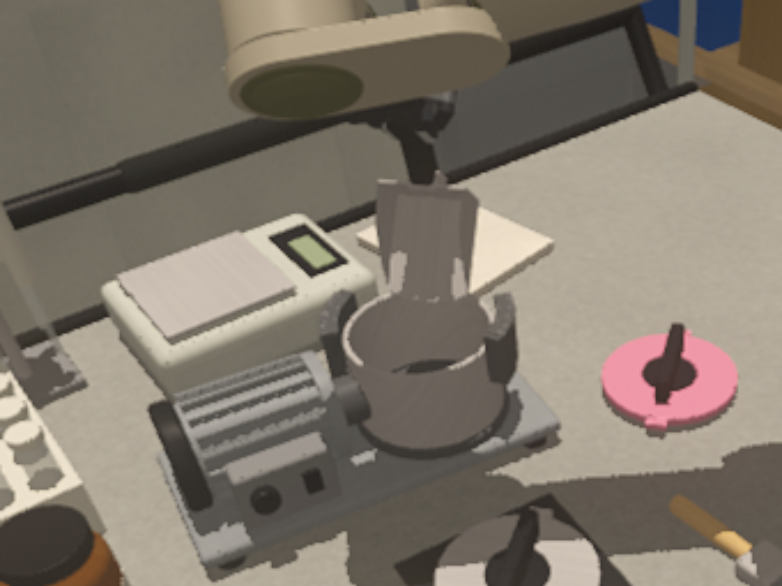

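View pics/w17.png

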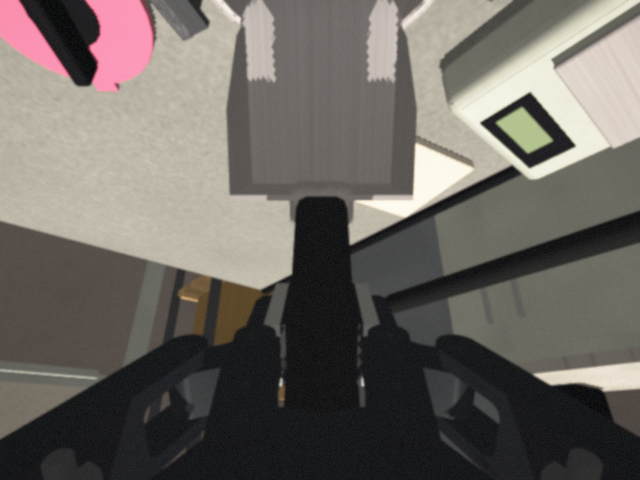

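Scoop is empty. Backing off upward and levelling it.

Run:
```python
from plant import ctrl
from h import *
s=ctrl.sense()
for x,y,z,p in((492,-333,165,44),(491,-333,190,39),(490,-333,210,34),(488,-334,225,28),(486,-334,240,22),(484,-334,250,16),(482,-334,255,10),(480,-330,260,5),(480,-322,260,0),(480,-310,260,0)): plan(s,[x,y,z],40,p)
```

```text
travel [-0.0061 -0.004   0.0186] turn [ 1.79 -2.31  0.07] tcp [ 455.2 -365.7  318.5]
travel [-0.0172 -0.0125  0.0387] turn [ 5.   -6.14  0.07] tcp [ 444.1 -374.2  338.6]
travel [-0.0279 -0.0206  0.0527] turn [ 8.21 -9.98  0.06] tcp [ 433.4 -382.4  352.6]
travel [-0.041  -0.031   0.0591] turn [ 12.06 -14.57   0.06] tcp [ 420.3 -392.7  358.9]
travel [-0.0534 -0.0396  0.064 ] turn [ 15.92 -19.17   0.05] tcp [ 407.9 -401.4  363.8]
travel [-0.0649 -0.0476  0.0625] turn [ 19.77 -23.77   0.04] tcp [ 396.4 -409.3  362.4]
travel [-0.0754 -0.0547  0.0548] turn [ 23.63 -28.37   0.04] tcp [ 385.9 -416.5  354.7]
travel [-0.0837 -0.056   0.0484] turn [ 2.684e+01 -3.220e+01  3.000e-02] tcp [ 377.6 -417.7  348.3]
travel [-0.0892 -0.0526  0.0363] turn [ 3.005e+01 -3.603e+01  3.000e-02] tcp [ 372.1 -414.3  336.2]
travel [-0.0892 -0.0406  0.0363] turn [ 3.005e+01 -3.603e+01  3.000e-02] tcp [ 372.1 -402.3  336.2]
```

Request:
carry_out(deltas=[{"travel": [-0.006, -0.004, 0.019], "turn": [1.8, -2.3, 0], "gripper": 10}, {"travel": [-0.017, -0.0125, 0.039], "turn": [5, -6.1, 0], "gripper": 10}, {"travel": [-0.028, -0.021, 0.053], "turn": [8.2, -10, 0], "gripper": 10}, {"travel": [-0.041, -0.031, 0.059], "turn": [12.1, -14.6, 0], "gripper": 10}, {"travel": [-0.053, -0.04, 0.064], "turn": [15.9, -19.2, 0], "gripper": 10}, {"travel": [-0.065, -0.048, 0.0625], "turn": [19.8, -23.8, 0], "gripper": 10}, {"travel": [-0.075, -0.055, 0.055], "turn": [23.6, -28.4, 0], "gripper": 10}, {"travel": [-0.084, -0.056, 0.048], "turn": [26.8, -32.2, 0], "gripper": 10}, {"travel": [-0.089, -0.053, 0.04], "turn": [30, -36, 0], "gripper": 10}, {"travel": [-0.089, -0.041, 0.04], "turn": [30, -36, 0], "gripper": 10}])

```text
t: 25.35
tcp_pos: [369.3, -404.7, 339.2]
orientation: [0.0, 0.941, 0.338, 0.006]
ft_force: [-0.2, -0.5, -1.6]
gripper_width: 22.6
```

Run:
```python
from plant import ctrl
from h import *
s=ctrl.sense();show(s);now(s);s,d=wrist(ctrl,"w18");
for n in("scene","side"):
    d=ctrl.snapshot(n);cv2.imwrite(f"pics/{n}18.png",d["color"][:,:,::-1])
plan(s,[480,-190,250],25,0)
t=tcpT(g)[:3,3];print("to home above",t-s["tcp_pos"])
```

```text
t 25.35 tcp [ 369.3 -404.7  339.2] x [0.771 0.637 0.011] y [ 0.637 -0.771  0.004] z [ 0.011  0.004 -1.   ] yawy -50.45 F [-0.2 -0.5 -1.6] w 22.6 q [-1.05  0.31  1.22  0.01  1.61 -0.17]
nose [ 477.9 -313.1  263.2] heading 39.59 pitch -0.07 roll 0.01
travel [-0.0174  0.1535 -0.013 ] turn [ -0.04   0.06 -14.59] tcp [ 351.9 -251.3  326.2]
to home above [ 145.44103798  484.70160879 -262.98707769]
```

View pics/w18.png

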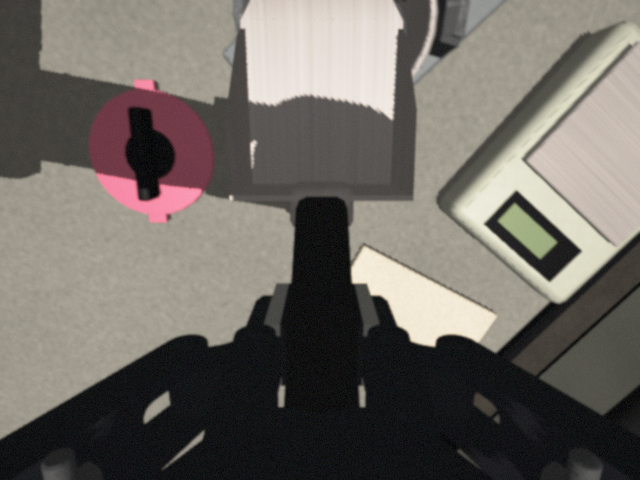

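View pics/scene18.png

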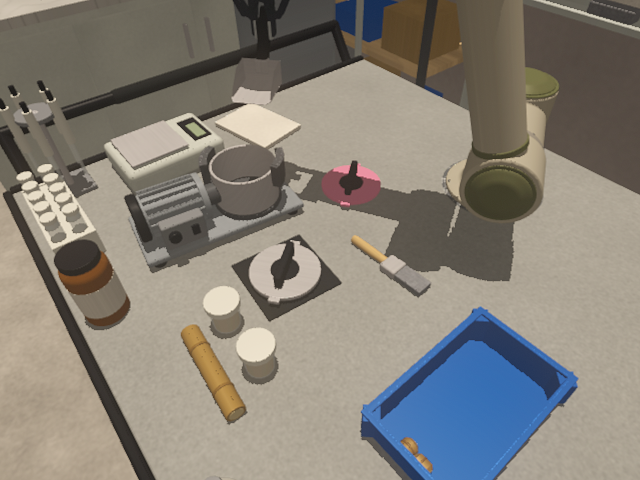

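View pics/side18.png

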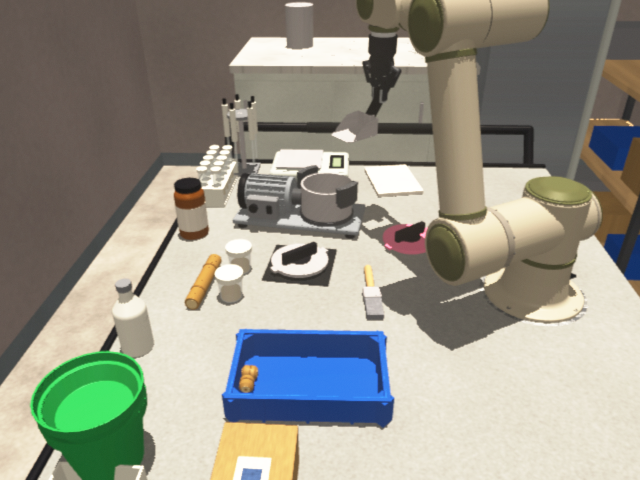

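No stray pieces anywhere, and two are left in the tub. Returning with the scoop, with a stop on the way to look into the cup.

Request:
carry_out(deltas=[{"travel": [0.004, 0.015, 0], "turn": [0, 0, -2], "gripper": 10}, {"travel": [0.008, 0.04, 0], "turn": [0, 0, -5.5], "gripper": 10}, {"travel": [0.014, 0.07, 0], "turn": [0, 0, -9], "gripper": 10}, {"travel": [0.02, 0.1, 0], "turn": [0, 0, -12.5], "gripper": 10}, {"travel": [0.026, 0.13, 0], "turn": [0, 0, -16], "gripper": 10}, {"travel": [0.032, 0.16, 0], "turn": [0, 0, -19.5], "gripper": 10}, {"travel": [0.038, 0.19, 0], "turn": [0, 0, -23], "gripper": 10}, {"travel": [0.044, 0.22, 0], "turn": [0, 0, -27], "gripper": 10}, {"travel": [0.048, 0.235, 0], "turn": [0, 0, -30], "gripper": 10}, {"travel": [0.05, 0.24, 0], "turn": [0, 0, -31.1], "gripper": 10}])

```text
t: 26.5
tcp_pos: [422.6, -160.8, 341.7]
orientation: [0.004, 0.997, 0.077, 0.004]
ft_force: [0.1, -0.6, -1.8]
gripper_width: 22.5
```

Run:
```python
from plant import ctrl
from h import *
ctrl.snapshot("side")
s=ctrl.sense();show(s);now(s);s,d=wrist(ctrl,"w19");
print("to home",tcpT(g)[:3,3]-s["tcp_pos"])
```

```text
t 26.55 tcp [ 422.7 -160.9  341.7] x [0.988 0.154 0.008] y [ 0.154 -0.988  0.008] z [ 0.009 -0.006 -1.   ] yawy -81.13 F [-0.1  0.1 -1.9] w 22.6 q [-0.62  0.08  1.49  0.    1.55  0.79]
nose [ 562.7 -137.8  265.4] heading 8.91 pitch 0.05 roll -0.2
to home [  91.98560809  240.88999648 -265.45259217]
```

View pics/w19.png

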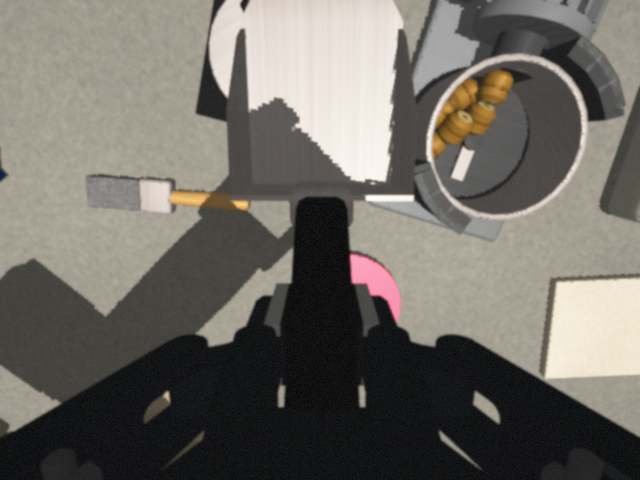

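Pieces are in the cup (w19 around (470,110)), at least five visible. Bringing the scoop back above its place.

Request:
carry_out(deltas=[{"travel": [0.008, 0.02, -0.005], "turn": [0, 0, -0.2], "gripper": 10}, {"travel": [0.02, 0.05, -0.015], "turn": [0, 0, -0.4], "gripper": 10}, {"travel": [0.033, 0.085, -0.03], "turn": [0, 0, -0.4], "gripper": 10}, {"travel": [0.045, 0.12, -0.05], "turn": [0, 0, -0.4], "gripper": 10}, {"travel": [0.058, 0.155, -0.07], "turn": [0, 0, -0.4], "gripper": 10}, {"travel": [0.07, 0.185, -0.09], "turn": [0, 0, -0.4], "gripper": 10}, {"travel": [0.082, 0.215, -0.11], "turn": [0, 0, -0.4], "gripper": 10}, {"travel": [0.09, 0.235, -0.13], "turn": [0, 0, -0.4], "gripper": 10}, {"travel": [0.092, 0.241, -0.15], "turn": [0, 0, -0.4], "gripper": 10}, {"travel": [0.092, 0.241, -0.17], "turn": [0, 0, -0.4], "gripper": 10}])

```text
t: 27.6
tcp_pos: [515.0, 80.0, 170.7]
orientation: [0.004, 0.997, 0.076, 0.004]
ft_force: [0.4, -1.6, -1.8]
gripper_width: 22.4
```

Request:
carry_out(deltas=[{"travel": [0, 0, -0.02], "turn": [0, 0, 0], "gripper": 10}, {"travel": [0, 0, -0.04], "turn": [0, 0, 0], "gripper": 10}, {"travel": [0, 0, -0.055], "turn": [0, 0, 0], "gripper": 10}, {"travel": [0, 0, -0.065], "turn": [0, 0, 0], "gripper": 10}, {"travel": [0, 0, -0.07], "turn": [0, 0, 0], "gripper": 10}, {"travel": [0, 0, -0.07], "turn": [0, 0, 0], "gripper": 10}])

```text
t: 28.2
tcp_pos: [515.1, 79.9, 100.6]
orientation: [0.004, 0.997, 0.076, 0.004]
ft_force: [0.8, 0.6, -2.6]
gripper_width: 22.4
```

Run:
```python
from plant import ctrl
from h import *
s=ctrl.sense();show(s);now(s);show(g)
for n in("scene","side"):
    d=ctrl.snapshot(n);np.savez(n+"20.npz",**d)
s=ctrl.sense();plan(s,tcpT(g)[:3,3]+scoopR(8.45,0).apply([142,1.4,-76.2]),8.45,0)
```

```text
t 28.2 tcp [515.1  79.9 100.6] x [0.988 0.151 0.008] y [ 0.151 -0.988  0.008] z [ 0.009 -0.007 -1.   ] yawy -81.3 F [ 0.8  0.6 -2.6] w 22.4 q [-0.07  0.44  1.68 -0.01  1.01  1.35]
nose [655.2 102.6  24.2] heading 8.74 pitch 0.06 roll -0.23Traceback (most recent call last):
  File "<stdin>", line 3, in <module>
  File "h.py", line 35, in show
    T=tcpT(s);print("t",round(s["t"],2),"tcp",np.round(s["tcp_pos"],1),"x",np.round(T[:3,0],3),"y",np.round(T[:3,1],3),"z",np.round(T[:3,2],3),"yawy",round(np.degrees(np.arctan2(T[1,1],T[0,1])),2),"F",np.round(s["ft_force"],1),"w",round(s["gripper_width"],1),"q",np.round(s["joints"],2))
                        ~~~~~^^^^^^^^^^
TypeError: type numpy.ndarray doesn't define __round__ method
```

Request:
carry_out(deltas=[{"travel": [-0.0004, 0, -0.01], "turn": [0.2, 0, -0.3], "gripper": 10}, {"travel": [-0.0004, 0, -0.018], "turn": [0.2, 0, -0.3], "gripper": 10}, {"travel": [-0.0004, 0, -0.023], "turn": [0.2, 0, -0.3], "gripper": 10}, {"travel": [-0.0004, 0, -0.0235], "turn": [0.2, 0, -0.3], "gripper": 10}])

```text
t: 28.6
tcp_pos: [514.6, 79.9, 76.7]
orientation: [0.002, 0.997, 0.073, 0.004]
ft_force: [0.4, 0.5, -2.1]
gripper_width: 22.2
```

Request:
carry_out(deltas=[{"travel": [0, 0, -0.0007], "turn": [0, 0, 0], "gripper": 10}, {"travel": [0, 0, -0.0015], "turn": [0, 0, 0], "gripper": 10}])

```text
t: 28.8
tcp_pos: [515.0, 79.9, 76.2]
orientation: [0.002, 0.997, 0.073, 0.005]
ft_force: [-5.4, -1.6, 12.7]
gripper_width: 22.6
```

Run:
```python
from plant import ctrl
from h import *
s=ctrl.sense();show(s);now(s)
def meas(d,tag):
    P=cloud(d);X,Y,Z=P[...,0],P[...,1],P[...,2];c=d["color"].astype(int)
    # side/back walls of scoop: above bench, not dark
    m=(Z>6)&(Z<46)&(X>545)&(X<670)&(Y>40)&(Y<150)&(c.max(-1)>70)&(c.max(-1)-c.min(-1)<40)
    q=P[m];print(tag,len(q),np.round(q.mean(0),1),cv2.minAreaRect(q[:,:2].astype(np.float32)))
for n in("scene","side"):
    d=ctrl.snapshot(n);np.savez(n+"21.npz",**d);meas(dict(np.load(n+"4.npz")),n+" before");meas(d,n+" now")
    x0,y0,x1,y1={"scene":(280,200,440,380),"side":(220,220,400,340)}[n]
    a=[cv2.resize(k["color"][y0:y1,x0:x1,::-1],(400,400)) for k in(dict(np.load(n+"4.npz")),d)];cv2.imwrite(f"pics/cmp_{n}.png",np.hstack(a))
```

```text
t 28.8 tcp [515.   79.9  76.2] x [0.989 0.146 0.009] y [ 0.146 -0.989  0.005] z [ 0.01  -0.003 -1.   ] yawy -81.59 F [-5.4 -1.6 12.7] w 22.6 q [-0.07  0.48  1.7  -0.    0.95  1.36]
nose [655.2 102.1  -0. ] heading 8.45 pitch 0.0 roll -0.04
scene before 1007 [575.6  88.4  26.4] ((588.9108276367188, 91.80914306640625), (84.12989807128906, 87.1411361694336), 9.888861656188965)
scene now 990 [576.5  88.7  26.2] ((596.883544921875, 92.8716049194336), (100.36969757080078, 85.9202880859375), 8.206600189208984)
side before 757 [583.3  94.9  24.3] ((589.7305908203125, 91.80377197265625), (82.73274993896484, 94.86841583251953), 9.400178909301758)
side now 753 [584.   94.5  24.6] ((588.6744384765625, 91.74577331542969), (84.59915924072266, 92.27281951904297), 9.372611999511719)
```

View pics/cmp_scene.png

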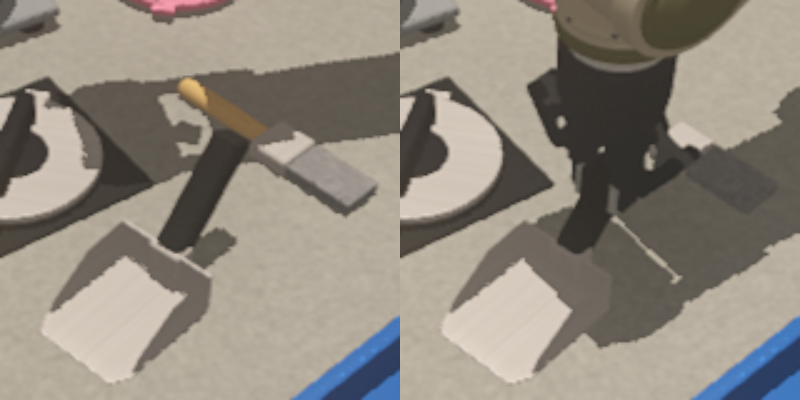

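The scoop is back within about 1 mm of where it stood, in both views. Easing the preload, releasing and rising.

Request:
carry_out(deltas=[{"travel": [0, 0, 0.0007], "turn": [0, 0, 0], "gripper": 10}, {"travel": [0, 0, 0.0007], "turn": [0, 0, 0], "gripper": 40}, {"travel": [0, 0, 0.0007], "turn": [0, 0, 0], "gripper": 70}, {"travel": [0, 0, 0.0007], "turn": [0, 0, 0], "gripper": 90}, {"travel": [0, 0, 0.0007], "turn": [0, 0, 0], "gripper": 90}, {"travel": [0, 0, 0.02], "turn": [0, 0, 0], "gripper": 90}, {"travel": [0, 0, 0.055], "turn": [0, 0, 0], "gripper": 90}, {"travel": [0, 0, 0.1], "turn": [0, 0, 0], "gripper": 90}, {"travel": [0, 0, 0.145], "turn": [0, 0, 0], "gripper": 90}, {"travel": [0, 0, 0.19], "turn": [0, 0, 0], "gripper": 90}])

```text
t: 29.9
tcp_pos: [514.7, 80.0, 268.2]
orientation: [0.002, 0.997, 0.073, 0.005]
ft_force: [1.5, -0.6, -2.0]
gripper_width: 77.2
```

Request:
carry_out(deltas=[{"travel": [-0.02, -0.02, 0.03], "turn": [0, 0, 0], "gripper": 90}, {"travel": [-0.05, -0.06, 0.06], "turn": [0, 0, 0], "gripper": 90}, {"travel": [-0.08, -0.1, 0.09], "turn": [0, 0, 0], "gripper": 90}, {"travel": [-0.1, -0.14, 0.09], "turn": [0, 0, 0], "gripper": 90}, {"travel": [-0.11, -0.18, 0.09], "turn": [0, 0, 0], "gripper": 90}, {"travel": [-0.11, -0.22, 0.09], "turn": [0, 0, 0], "gripper": 90}, {"travel": [-0.11, -0.26, 0.09], "turn": [0, 0, 0], "gripper": 90}, {"travel": [-0.11, -0.3, 0.09], "turn": [0, 0, 0], "gripper": 90}, {"travel": [-0.11, -0.34, 0.09], "turn": [0, 0, 0], "gripper": 90}, {"travel": [-0.11, -0.34, 0.09], "turn": [0, 0, 0], "gripper": 90}])

```text
t: 30.9
tcp_pos: [404.1, -263.6, 357.0]
orientation: [0.002, 0.997, 0.071, 0.004]
ft_force: [-0.9, 1.0, -0.1]
gripper_width: 77.0
```

Run:
```python
from plant import ctrl
from h import *
ctrl.snapshot("side");ctrl.snapshot("side")
s,d=wrist(ctrl,"w22");show(s)
T=tcpT(s)
for n in("scene","side"):
    d=ctrl.snapshot(n);np.savez(n+"22.npz",**d);cv2.imwrite(f"pics/{n}22.png",d["color"][:,:,::-1])
    for tag,k in(("before",dict(np.load(n+"4.npz"))),("now",d)):
        P=cloud(k);X,Y,Z=P[...,0],P[...,1],P[...,2];v=k["color"].max(-1)
        m=(Z>45)&(Z<145)&(X>440)&(X<560)&(Y>30)&(Y<140)&(v<100);print(n,tag,"handle",np.round(P[m].mean(0),1),cv2.minAreaRect(P[m][:,:2].astype(np.float32)))
d=dict(np.load("w22.npz"));P=cloud(d);X,Y,Z=P[...,0],P[...,1],P[...,2];hsv=cv2.cvtColor(d["color"],cv2.COLOR_RGB2HSV)
m=(hsv[...,0]<25)&(hsv[...,1]>110)&(np.hypot(X-511,Y+317)<70)&(Z<125)
print(m.sum(),np.percentile(P[m],[1,50,99],axis=0))
```

```text
t 31.0 tcp [ 404.5 -260.3  357.9] x [0.989 0.145 0.009] y [ 0.145 -0.989  0.004] z [ 0.01  -0.003 -1.   ] yawy -81.66 F [ 0.1  0.3 -0.5] w 76.8 q [-0.82  0.15  1.38  0.01  1.6   0.61]
scene before handle [519.1  84.6  92.4] ((517.2728271484375, 81.60445404052734), (75.4005126953125, 24.17227554321289), 8.669914245605469)
scene now handle [520.2  84.4  92.3] ((516.5497436523438, 81.33248138427734), (78.05323028564453, 23.85144805908203), 8.46088981628418)
side before handle [513.3  88.2  92.1] ((514.4972534179688, 84.26648712158203), (76.21507263183594, 25.74248695373535), 7.614781856536865)
side now handle [514.7  87.9  91.7] ((516.7450561523438, 83.45223236083984), (76.02703857421875, 26.92515754699707), 8.30551815032959)
4182 [[ 484.2139766  -328.18611716   51.73467788]
 [ 534.52815809 -292.85628213   73.02099199]
 [ 575.76400693 -257.86649765   91.84205902]]
```

View pics/w22.png

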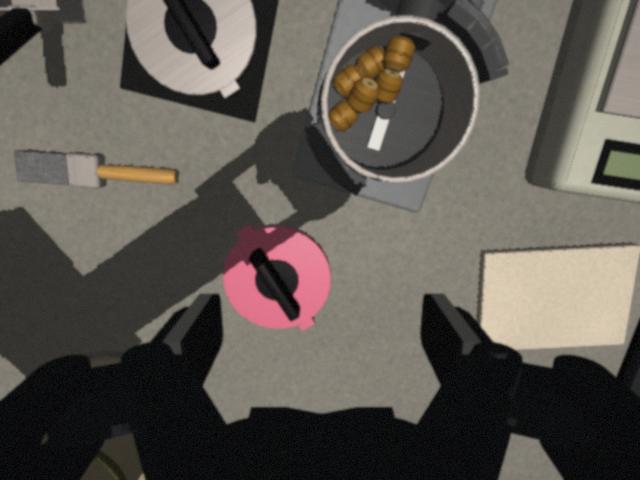

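View pics/scene22.png

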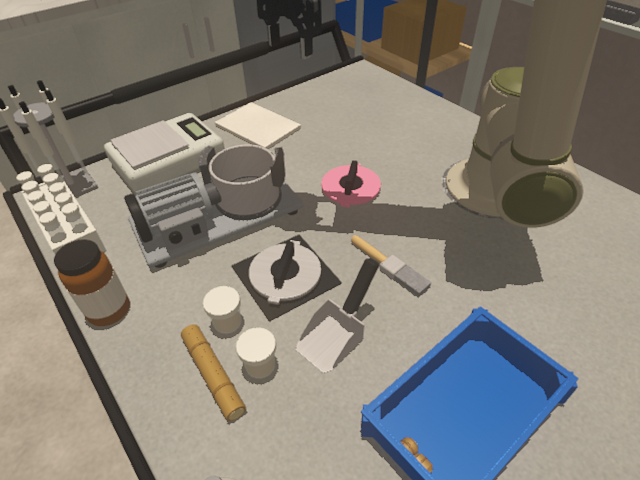

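View pics/side22.png

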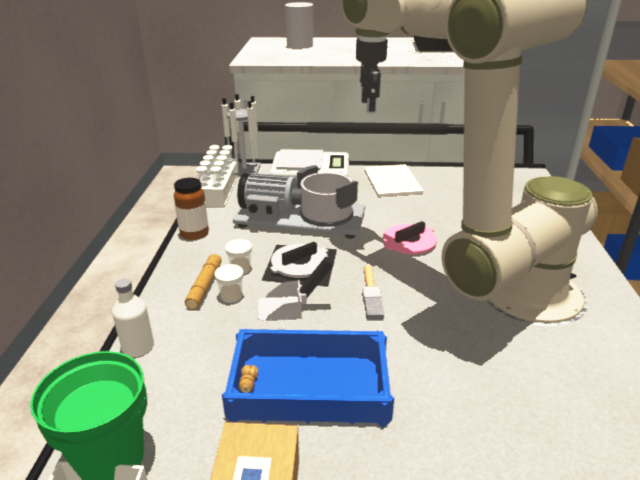

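Run:
```python
from plant import ctrl
print(ctrl.close_job())
```

```text
the job is handed in; nothing more can be done
None
```

I finished the job and handed it in at about 31 s of the 72 s allowed. No verdict comes back, so what follows rests on my own last checks.

- **Cover:** I turned it 90° anticlockwise, lifted it off and laid it on the mat. The last pictures show it flat, inside the mat's edges, grip bar up.
- **Cane pieces:** one scoop put six pieces in the mill cup, all six visible in the last wrist picture. The other two are still in the tub and none are outside. I did not measure each piece's distance from the mill_cup point. The cup's size puts all six within 62 mm.
- **Scoop:** it stands where it was, within about 1–2 mm of its first position by before-and-after depth data from both fixed cameras.
- **Bystanders:** the jars, brush, long cane and pink look-alike look unmoved in the pictures. I did not measure them again at the end.
- **Forces:** the highest wrist force I read was about 14 N, when setting the scoop down.
- **Disagreements:**
  - Early on, the wrist camera and the fixed cameras differed by 3–5 mm on the cover and by up to 9 mm on the mat. I used a compromise to grip the cover and the fixed cameras to place it on the mat.
  - My scoop height estimate was about 2 mm off at the tub floor, so I set it down by feel.

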